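# Grade the ceramic polishing balls

## Task

Stand the yellow, blue and red catch bins upright on the pads of their own colour in front of the ball grader, tabs towards you, and put any stray balls from the wooden rack into the copper scoop with the others. Then hold the scoop over the high end of the ramp and tip all the balls out onto it, so that they sort themselves by size and every small ball ends in the yellow bin, every medium one in the blue bin and every large one in the red bin. Finish with the bins still on their pads and the empty scoop standing upright on its cork mat, and leave the other things on the bench where they are.

Things in the scene. Friction and masses are not known exactly. Their poses are not given: they have to be found in the camera images.
- grader: Fixed green and steel ball grader 380 mm long. Origin on the bench under its middle; y runs uphill along the ramp, x points away from the catch side, z up. Ramp: V trough of two 45 degree plates, y -190 to 190, bottom line at z = 78 + 0.24(y+190) mm; top edges 42 mm above that and 84 mm apart (at the head 55 and 110). A black apron 4 mm thick lies before it, x -195 to -56, y +-200, edged by a rim 14 mm high.
- head (a point): Middle of the ramp's closed high end (grader y 68 to 190), on its centre line at y=125, level with the trough's top edges, 209 mm above the bench: tip the balls in here, a few at a time for clean sorting. They roll down unaided and each drops through the first bottom gap wide enough (20.5, 27.5, 40 mm going down; 8 mm at the head), then runs down a chute to -x.
- mat: Fixed cork mat 180 x 160 mm (x, y), 2 mm thick, on which the scoop starts. Origin: centre of its underside.
- scoop: Copper pouring scoop, 0.14 kg. Origin: centre of underside. Flat floor x -35..39 mm, y +-38; three walls 45 mm high, 3 mm thick; at -x a spout slopes up at 45 degrees, so only a tip well over 45 degrees to -x empties it. Hold by the wooden handle block on the back (+x) wall: 22 x 24 mm (x, y), z 44 to 84, centre x=38, y=0, z=64 mm.
- scoop_lip (a point): Middle of the lip of the scoop's spout, at x=-65, y=0, z=36 mm of the scoop.
- dock_s (a point): Centre of the yellow pad on the apron's surface (4 mm above the bench, grader x=-103 mm), axes as the grader's. The yellow bin belongs here, its origin on this point and its tab to -x. The small balls come from the chute behind it: 46 mm wide, lip at grader x=-56, 46 mm above the bench.
- bin_s: Yellow catch bin for the small balls: open box 82 x 68 mm (x, y), 38 mm high, walls 3 mm, 0.12 kg. Origin: centre of underside. Hold by the upright black tab on its -x side: x -67 to -41 mm, 14 mm wide in y, z 10 to 58 mm. On its pad, its +x wall stands 6 mm before the chute and 18 mm from the next bin.
- dock_m (a point): Centre of the blue pad on the apron's surface (4 mm above the bench, grader x=-103 mm), axes as the grader's. The blue bin belongs here, its origin on this point and its tab to -x. The medium balls come from the chute behind it: 46 mm wide, lip at grader x=-56, 46 mm above the bench.
- bin_m: Blue catch bin for the medium balls: open box 82 x 68 mm (x, y), 38 mm high, walls 3 mm, 0.12 kg. Origin: centre of underside. Hold by the upright black tab on its -x side: x -67 to -41 mm, 14 mm wide in y, z 10 to 58 mm. On its pad, its +x wall stands 6 mm before the chute and 18 mm from the next bin.
- dock_l (a point): Centre of the red pad on the apron's surface (4 mm above the bench, grader x=-103 mm), axes as the grader's. The red bin belongs here, its origin on this point and its tab to -x. The large balls come from the chute behind it: 46 mm wide, lip at grader x=-56, 46 mm above the bench.
- bin_l: Red catch bin for the large balls: open box 82 x 68 mm (x, y), 38 mm high, walls 3 mm, 0.12 kg. Origin: centre of underside. Hold by the upright black tab on its -x side: x -67 to -41 mm, 14 mm wide in y, z 10 to 58 mm. On its pad, its +x wall stands 6 mm before the chute and 18 mm from the next bin.
- ball_s1: A small white ceramic ball, 18 mm in diameter, 11 g; origin at its centre. Starts in the scoop. May be absent. Rolls easily.
- ball_m1: A medium white ceramic ball, 25 mm in diameter, 30 g; origin at its centre. Starts in the scoop. May be absent. Rolls easily.
- ball_l1: A large white ceramic ball, 32 mm in diameter, 63 g; origin at its centre. Starts in the scoop. May be absent. Rolls easily.
- ball_m2: A medium white ceramic ball, 25 mm in diameter, 30 g; origin at its centre. Starts in the scoop. May be absent. Rolls easily.
- ball_s2: A small white ceramic ball, 18 mm in diameter, 11 g; origin at its centre. Starts on one of the four 13 mm holes (60 mm apart in a square) of the fixed wooden rack, a block 100 x 100 x 16 mm left of the middle, its centre 22 mm above the bench. May be absent. Rolls easily.
- ball_s3: A small white ceramic ball, 18 mm in diameter, 11 g; origin at its centre. Starts on one of the four 13 mm holes (60 mm apart in a square) of the fixed wooden rack, a block 100 x 100 x 16 mm left of the middle, its centre 22 mm above the bench. May be absent. Rolls easily.
- ball_m3: A medium white ceramic ball, 25 mm in diameter, 30 g; origin at its centre. Starts on one of the four 13 mm holes (60 mm apart in a square) of the fixed wooden rack, a block 100 x 100 x 16 mm left of the middle, its centre 27 mm above the bench. May be absent. Rolls easily.
- ball_l2: A large white ceramic ball, 32 mm in diameter, 63 g; origin at its centre. Starts on one of the four 13 mm holes (60 mm apart in a square) of the fixed wooden rack, a block 100 x 100 x 16 mm left of the middle, its centre 31 mm above the bench. May be absent. Rolls easily.
- oil_can: Bystander, to be left alone: red bottle-shaped oil can, 54 mm wide, 120 mm high. Origin: underside, at its middle.
- grease_tin: Bystander, to be left alone: plain steel tin, 70 mm wide, 60 mm high. Origin: underside, at its middle.
- wood_block: Bystander, to be left alone: pale wood block 140 x 50 x 35 mm. Origin: underside, at its middle.
There are look-alikes about, which are no part of the job. What is shaped like the ball_l2 but green is not meant. What is shaped like the bin_l but purple is not meant.

How it is judged:
On the way, in this order (a step that is already met when the one before it is completed fails the run):
1. the three bins stand on the pads of their colour and all the balls are in the scoop (horizontal distance between bin_s and dock_s below 0.018 m and angle between each of bin_s, bin_m, bin_l's own z axis and vertical below 0.1 rad and z of bin_s in the frame of dock_s between -0.006 and 0.006 m and angle between the x axis of each of bin_s, bin_m, bin_l and the x axis of grader, either way round below 0.25 rad and horizontal distance between bin_m and dock_m below 0.018 m and z of bin_m in the frame of dock_m between -0.006 and 0.006 m and horizontal distance between bin_l and dock_l below 0.018 m and z of bin_l in the frame of dock_l between -0.006 and 0.006 m and x of ball_s1 in the frame of scoop between -0.075 and 0.04 m and y of ball_s1 in the frame of scoop between -0.04 and 0.04 m and z of ball_s1 in the frame of scoop between 0 and 0.065 m and x of ball_m1 in the frame of scoop between -0.075 and 0.04 m and y of ball_m1 in the frame of scoop between -0.04 and 0.04 m and z of ball_m1 in the frame of scoop between 0 and 0.065 m and x of ball_l1 in the frame of scoop between -0.075 and 0.04 m and y of ball_l1 in the frame of scoop between -0.04 and 0.04 m and z of ball_l1 in the frame of scoop between 0 and 0.065 m and x of ball_m2 in the frame of scoop between -0.075 and 0.04 m and y of ball_m2 in the frame of scoop between -0.04 and 0.04 m and z of ball_m2 in the frame of scoop between 0 and 0.065 m and x of ball_s2 in the frame of scoop between -0.075 and 0.04 m and y of ball_s2 in the frame of scoop between -0.04 and 0.04 m and z of ball_s2 in the frame of scoop between 0 and 0.065 m and x of ball_s3 in the frame of scoop between -0.075 and 0.04 m and y of ball_s3 in the frame of scoop between -0.04 and 0.04 m and z of ball_s3 in the frame of scoop between 0 and 0.065 m and x of ball_m3 in the frame of scoop between -0.075 and 0.04 m and y of ball_m3 in the frame of scoop between -0.04 and 0.04 m and z of ball_m3 in the frame of scoop between 0 and 0.065 m and x of ball_l2 in the frame of scoop between -0.075 and 0.04 m and y of ball_l2 in the frame of scoop between -0.04 and 0.04 m and z of ball_l2 in the frame of scoop between 0 and 0.065 m), for 0.1 s.
2. the scoop is tipped over the head of the ramp and the balls have left it (angle between scoop's own z axis and vertical above 0.6 rad and horizontal distance between scoop_lip and head below 0.09 m and z of scoop_lip in the frame of head above -0.03 m and (x of ball_s1 in the frame of scoop below -0.06 m or z of ball_s1 in the frame of scoop above 0.06 m or z of ball_s1 in the frame of scoop below -0.01 m) and (x of ball_m1 in the frame of scoop below -0.06 m or z of ball_m1 in the frame of scoop above 0.06 m or z of ball_m1 in the frame of scoop below -0.01 m) and (x of ball_l1 in the frame of scoop below -0.06 m or z of ball_l1 in the frame of scoop above 0.06 m or z of ball_l1 in the frame of scoop below -0.01 m) and (x of ball_m2 in the frame of scoop below -0.06 m or z of ball_m2 in the frame of scoop above 0.06 m or z of ball_m2 in the frame of scoop below -0.01 m) and (x of ball_s2 in the frame of scoop below -0.06 m or z of ball_s2 in the frame of scoop above 0.06 m or z of ball_s2 in the frame of scoop below -0.01 m) and (x of ball_s3 in the frame of scoop below -0.06 m or z of ball_s3 in the frame of scoop above 0.06 m or z of ball_s3 in the frame of scoop below -0.01 m) and (x of ball_m3 in the frame of scoop below -0.06 m or z of ball_m3 in the frame of scoop above 0.06 m or z of ball_m3 in the frame of scoop below -0.01 m) and (x of ball_l2 in the frame of scoop below -0.06 m or z of ball_l2 in the frame of scoop above 0.06 m or z of ball_l2 in the frame of scoop below -0.01 m)), for 0.05 s.
At the end, for the whole second after the job is handed in: Every ball lies at rest in the bin for its size; each bin stands upright on its own pad, within 18 mm of the pad's centre and turned no more than 0.25 rad from square with the grader, tab to the grader's -x side; the scoop stands upright on the cork mat, its centre within 60 mm of the mat's (horizontal distance between bin_s and dock_s below 0.018 m and angle between each of bin_s, bin_m, bin_l, scoop's own z axis and vertical below 0.1 rad and z of bin_s in the frame of dock_s between -0.006 and 0.006 m and angle between the x axis of each of bin_s, bin_m, bin_l and the x axis of grader, either way round below 0.25 rad and horizontal distance between bin_m and dock_m below 0.018 m and z of bin_m in the frame of dock_m between -0.006 and 0.006 m and horizontal distance between bin_l and dock_l below 0.018 m and z of bin_l in the frame of dock_l between -0.006 and 0.006 m and x of ball_s1 in the frame of bin_s between -0.042 and 0.042 m and y of ball_s1 in the frame of bin_s between -0.034 and 0.034 m and z of ball_s1 in the frame of bin_s between 0 and 0.06 m and linear speed of each of ball_s1, ball_m1, ball_l1, ball_m2, ball_s2, ball_s3, ball_m3, ball_l2 below 0.05 m/s and x of ball_m1 in the frame of bin_m between -0.042 and 0.042 m and y of ball_m1 in the frame of bin_m between -0.034 and 0.034 m and z of ball_m1 in the frame of bin_m between 0 and 0.06 m and x of ball_l1 in the frame of bin_l between -0.042 and 0.042 m and y of ball_l1 in the frame of bin_l between -0.034 and 0.034 m and z of ball_l1 in the frame of bin_l between 0 and 0.06 m and x of ball_m2 in the frame of bin_m between -0.042 and 0.042 m and y of ball_m2 in the frame of bin_m between -0.034 and 0.034 m and z of ball_m2 in the frame of bin_m between 0 and 0.06 m and x of ball_s2 in the frame of bin_s between -0.042 and 0.042 m and y of ball_s2 in the frame of bin_s between -0.034 and 0.034 m and z of ball_s2 in the frame of bin_s between 0 and 0.06 m and x of ball_s3 in the frame of bin_s between -0.042 and 0.042 m and y of ball_s3 in the frame of bin_s between -0.034 and 0.034 m and z of ball_s3 in the frame of bin_s between 0 and 0.06 m and x of ball_m3 in the frame of bin_m between -0.042 and 0.042 m and y of ball_m3 in the frame of bin_m between -0.034 and 0.034 m and z of ball_m3 in the frame of bin_m between 0 and 0.06 m and x of ball_l2 in the frame of bin_l between -0.042 and 0.042 m and y of ball_l2 in the frame of bin_l between -0.034 and 0.034 m and z of ball_l2 in the frame of bin_l between 0 and 0.06 m and horizontal distance between scoop and mat below 0.06 m and height (world z) of scoop below 0.01 m and linear speed of scoop below 0.03 m/s); the robot touches nothing.
It fails at once if the oil can is disturbed (moved more than 40 mm) (distance of oil_can from where it was at the start of the episode above 0.04 m).
It fails at once if the grease tin is disturbed (moved more than 40 mm) (distance of grease_tin from where it was at the start of the episode above 0.04 m).
It fails at once if the wood block is disturbed (moved more than 40 mm) (distance of wood_block from where it was at the start of the episode above 0.04 m).
Of ball_s1, ball_m1, ball_l1, ball_m2, ball_s2, ball_s3, ball_m3, ball_l2 only 4 to 7 are there at a start; the rules pass over those that are not, and their reading is None.
At some moment in a run one of scoop, bin_s, bin_m, bin_l may be knocked a few centimetres aside while the robot is not near it.
It also fails if it takes over 210 s, if anything falls off the work surface, if the arm or the gripper's body presses on something with over 40 N, if the wrist force passes 120 N, or if a joint passes its speed limit or range.

## Robot

A 6-joint arm with a two-finger parallel gripper is mounted at the origin on the work surface. World frame = base frame: x ahead of the robot, y to its left, z up, the work surface at z = 0. Lengths are in m, angles in rad, forces in N, time in s.
With the tool pointing down it reaches from about 0.375 to 0.75 m from the base axis. Payload 9 kg.
Tool frame: the origin (TCP) lies at the very end of the fingers, on their centre line; the grasp point (between the pads) lies bot.grip_point_offset behind it (bot.grip_point_offset is the distance from the TCP to the grasp point, in m); z points along the fingers, y is the line along which they close (so a half turn about z gives the same grasp; the last joint's range is limited). The gripper opens to 85 mm and grips with 20 to 120 N. Pads are 22 mm wide; open, the fingers measure 114 mm over their backs; the gripper's body (76 mm by 85 mm) begins 54 mm behind the grasp point. The pads swing forward as they close: fully open they stand 13 mm farther back than shut.
Start: joints at [-1.327, 0.104, 0.097, 1.564, 0, 1.353], TCP at [0.267, -0.537, 0.231] pointing down, gripper open.
Joint ranges: [-2.99, 2.99], [-0.84, 1.86], [-1.1, 1.16], [-1.84, 2.11], [-1.51, 1.56], [-3.14, 3.14]. Speed limits (rad/s): [2.22, 2.22, 2.57, 3.14, 3.14, 3.14].

## Interface

Orientations are given as a unit quaternion [w, x, y, z].
In Python, from rig import bot gives the robot as it stands.
- The arm moves only by the tool jog_arm, never from a script. Its argument "increments" is text: rows parted by semicolons, each of 6 numbers parted by spaces: the shift along the world's x, y, z as a fraction of full scale, then the turn, a rotation vector about the world's x, y, z as a fraction of full scale. In form: x y z rx ry rz; .... A call has 1 to 20 rows; each row is the pose to reach, as a shift and turn from the pose commanded when the call began; what a row does not reach only later rows make up. Full scale, the value 1, is 500 mm for a shift and 90 degrees for a turn. A row lasts 1/10 s, in which the tool goes at most 50 mm and 8.59 degrees, less where a joint would pass 70% of its speed; a pose out of reach is approached as far as the arm can. A call with a number of a shift or a turn outside -1 to 1 is refused whole. A call with a gripper value outside its range is refused whole. "grip" is the finger opening in mm, from 0 to 85.4, set as the call begins (left out, the last holds). The fingers move at their own pace and stop on an object; the grip force is fixed at half the most. Time passes only in rows, so rows that repeat a pose let the fingers close. It gives the time, the measured TCP pose, the force, the opening and the grip force at its end, in the units of the state.
- bot.read_state(): the state, without advancing time (a new reading comes with each control period).
- bot.get_image(name): name is "scene" or "side" or "wrist"; returns (picture, depth): 400x640x3 uint8, blue, green, red; 400x640 float32, m along the optical axis (not along the pixel's ray), 0 where there is no reading.
- bot.camera_params(name): a dict with "intrinsics" (3x3 intrinsics, pixels), "k1" (the pictures are not rectified: a ray, as slopes to the right and down, at radius r is drawn at 1 + k1 r^2 times it, then the intrinsics apply), "R" (3x3) and "t" (3): a world point X has camera coordinates R X + t. Camera axes: x right, y down, z forward; pixel columns grow to the right and rows downward; lengths in m; the calibration is good to about 2 mm. A picture is of the moment at which its call begins: read the wrist's pose just before it. camera_params takes no time and is no camera call; for the wrist camera it gives the pose at the moment of the call.
- bot.sign_off(): hands the job in; it is judged then, once.
Trained networks look in the newest picture that a camera, given by its name, has taken for a name from the list of things; names that differ only in an ending like _2 or _b are one class to them, and where a whole thing is asked for, a point or a joint stands for the part that bears it (a point fixed in the world has none). Each returns a list of dicts, best first, with "confidence" (0 to 1); they miss things now and then, are a little off and sometimes report something else, mostly with a low value. They report only what shows in the picture. A call takes as long as a camera call. They do not tell look-alikes from the thing itself.
- bot.recognise(label, camera): "point" ([x, y, z] in m, in world coordinates, good to about 4 mm: the middle of the surface that is visible of it).
- bot.tip_of(label, camera): "point" ([x, y, z] in m, in world coordinates, good to about 4 mm: a listed point, or the origin of a listed thing).
The state is a dict: "t": time; "joint_positions": joint angles; "joint_velocities": joint speeds; "joint_torque": joint torques, N m; "position": TCP position; "tcp_rot": TCP orientation; "contact_force": force on the tool from outside, world axes, zero at the start; "wrist_torque": the same for the moment, N m; "finger_gap": opening from 0.0 (shut) to 1.0 (fully open); "gripper_force": force on a finger pad.
Only numpy, scipy, OpenCV 4.12 (cv2) and the standard library are available. Lean on these libraries where they do the work, as an engineer would, in place of code of your own. Each camera call takes 0.05 s, during which the arm holds its last target. There are 200 camera calls.

## Working session

There is one attempt and no reset: what is moved stays moved. The work goes in short steps, Python scripts to look and compute and a tool call to move; the robot and the scene stay as the last step left them, time stands still between calls to the robot, and variables do not carry over. Pictures are saved under pics/ and viewed, at most 15 in all, crops included, and the job is handed in when it is done.

Besides the shell and the picture viewer there is one more tool, called after ">>>" in YAML: its name, and indented under it one key for each argument. jog_arm: Moves the arm, as the interface text tells. Its arguments: {"type":"object","properties":{"increments":{"type":"string"},"grip":{"type":"number"}},"required":["increments"]}

```bash
mkdir -p pics; ls
python3 - <<'E'
from rig import bot
import cv2
print(bot.grip_point_offset, bot.read_state())
for c in("scene","side"):
    im,d=bot.get_image(c); cv2.imwrite(f"pics/{c}0.png",im)
    p=bot.camera_params(c); print(c,p)
E
```

```text
pics
0.0187 {'t': 0.0, 'joint_positions': array([-1.32672334e+00,  1.04726570e-01,  9.64622804e-02,  1.56392165e+00,
       -2.37121984e-05,  1.35309190e+00]), 'joint_velocities': array([-2.33268484e-04, -1.17127112e-03, -1.40521678e-03,  5.87981015e-05,
        1.88339459e-03, -1.15140483e-03]), 'joint_torque': array([-7.79953116e-04, -5.56938851e+01,  5.03641069e+01,  1.70106499e-02,
       -4.81125990e-04, -1.74484154e-05]), 'position': array([ 0.26723746, -0.53681153,  0.23050253]), 'tcp_rot': array([-6.94591927e-04,  9.73463169e-01,  2.28842687e-01, -2.10153514e-05]), 'contact_force': array([ 0.13285869,  0.54566242, -0.86396532]), 'wrist_torque': array([-0.03667244,  0.01962494, -0.06172648]), 'gripper_force': 0.0, 'finger_gap': 1.0010318003792875}
scene {'intrinsics': array([[440.86216424,   0.        , 315.35397693],
       [  0.        , 440.86216424, 199.28811498],
       [  0.        ,   0.        ,   1.        ]]), 'k1': -0.012083075668244476, 'R': array([[-0.53560859,  0.84443634,  0.00712057],
       [ 0.64163705,  0.41243025, -0.64668631],
       [-0.54902216, -0.34180192, -0.76272283]]), 't': array([ 0.26116077, -0.21868373,  1.8267522 ])}
side {'intrinsics': array([[386.15168717,   0.        , 318.30952019],
       [  0.        , 386.15168717, 195.81792357],
       [  0.        ,   0.        ,   1.        ]]), 'k1': -0.010076459608373289, 'R': array([[-0.86635438, -0.49941614, -0.00368879],
       [-0.3689661 ,  0.64500111, -0.66920668],
       [ 0.33659189, -0.5784091 , -0.74306717]]), 't': array([0.43047574, 0.2848999 , 1.01235218])}
```

View pics/scene0.png

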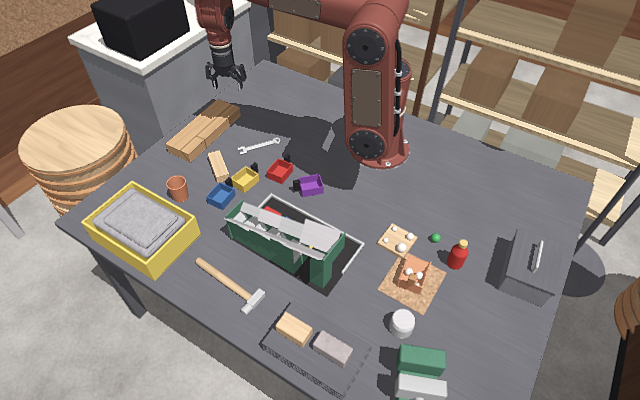

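View pics/side0.png

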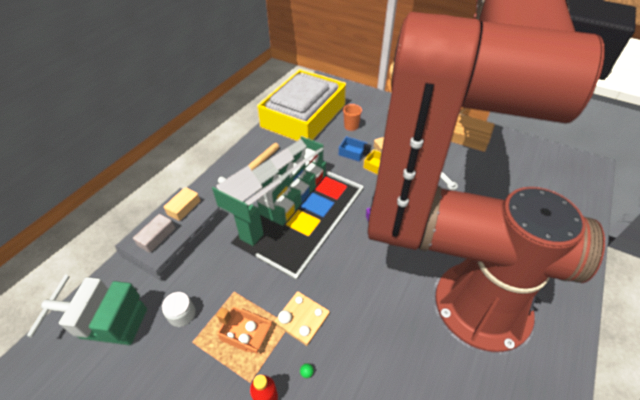

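The scene view shows the blue bin (221,195), yellow (245,179), red (280,170), purple decoy (313,185), grader (290,245), rack (397,240), green decoy ball (436,238) and the scoop (412,272) on its mat. Next is a top-down map from the point clouds, plus detections.

```bash
cat > h.py <<'E'
from rig import bot
import numpy as np, cv2
from scipy.spatial.transform import Rotation as Rn
def cloud(c, img=None):
    im,d=img or bot.get_image(c); p=bot.camera_params(c)
    K=p["intrinsics"]; v,u=np.mgrid[:400,:640].astype(np.float32)
    pts=cv2.undistortPoints(np.stack([u,v],-1).reshape(-1,1,2).astype(np.float64),K,np.array([p["k1"],0,0,0,0])).reshape(400,640,2)
    X=np.dstack([pts*d[...,None],d]); W=(X-p["t"])@p["R"]
    W[d==0]=np.nan
    return im,W
def hsv(im): return cv2.cvtColor(im,cv2.COLOR_BGR2HSV)
def topmap(clouds,x0,x1,y0,y1,s):
    """image: up = +x, left = +y ; s m/px"""
    H,Wd=int((x1-x0)/s),int((y1-y0)/s); out=np.zeros((H,Wd,3),np.uint8); zb=np.full((H,Wd),-1.)
    for im,W in clouds:
        m=np.isfinite(W[...,0])&(W[...,2]<.4); P=W[m];C=im[m]
        r=((x1-P[:,0])/s).astype(int);c=((y1-P[:,1])/s).astype(int)
        k=(r>=0)&(r<H)&(c>=0)&(c<Wd)
        o=np.argsort(P[k,2]); out[r[k][o],c[k][o]]=C[k][o]
    return out
E
cat > a.py <<'E'
from h import *
S=cloud("scene")
cl=[S]
for n in ["bin_s","bin_m","bin_l","scoop","scoop_lip","head","dock_s","dock_m","dock_l","grader","mat","ball_s1","ball_m1","ball_l1","oil_can","grease_tin","wood_block"]:
    r=bot.tip_of(n,"scene"); print(n,[(np.round(q["point"],3).tolist(),round(q["confidence"],2)) for q in r[:5]])
D=cloud("side"); cl.append(D)
for n in ["bin_s","bin_m","scoop","scoop_lip","head","dock_s","dock_m","dock_l","grader","mat","ball_s1","ball_m1","ball_l1"]:
    r=bot.tip_of(n,"side"); print("side",n,[(np.round(q["point"],3).tolist(),round(q["confidence"],2)) for q in r[:7]])
np.savez("c0.npz",si=S[0],sw=S[1],di=D[0],dw=D[1])
t=topmap(cl,-.1,.95,-.8,.6,.002); t=cv2.dilate(t,np.ones((2,2)))
for i in range(0,525,50): cv2.putText(t,f"{.95-i*.002:.2f}",(0,i+8),0,.3,(0,255,255))
for i in range(0,700,50): cv2.putText(t,f"{.6-i*.002:.1f}",(i,8),0,.3,(0,255,255))
cv2.imwrite("pics/top0.png",t)
E
python3 a.py
```

```text
bin_s [([0.454, -0.338, -0.001], 0.96), ([0.568, -0.362, 0.001], 0.8), ([0.347, -0.255, -0.001], 0.78), ([0.343, -0.118, 0.009], 0.64), ([0.489, 0.353, 0.017], 0.53)]
bin_m [([0.454, -0.338, -0.001], 0.96), ([0.568, -0.362, 0.001], 0.8), ([0.347, -0.255, -0.001], 0.78), ([0.343, -0.118, 0.009], 0.64), ([0.489, 0.353, 0.017], 0.53)]
bin_l [([0.454, -0.338, -0.001], 0.96), ([0.568, -0.362, 0.001], 0.8), ([0.347, -0.255, -0.001], 0.78), ([0.343, -0.118, 0.009], 0.64), ([0.489, 0.353, 0.017], 0.53)]
scoop [([0.506, 0.376, 0.005], 0.95)]
scoop_lip [([0.44, 0.369, 0.038], 0.67), ([0.484, 0.393, 0.018], 0.47)]
head [([0.658, 0.105, 0.21], 0.6), ([0.551, -0.165, 0.004], 0.44), ([0.442, 0.367, 0.037], 0.27)]
dock_s [([0.551, -0.169, 0.005], 0.69), ([0.548, -0.082, 0.001], 0.68), ([0.554, 0.004, -0.0], 0.67), ([0.346, -0.254, -0.002], 0.35)]
dock_m [([0.551, -0.169, 0.005], 0.69), ([0.548, -0.082, 0.001], 0.68), ([0.554, 0.004, -0.0], 0.67), ([0.346, -0.254, -0.002], 0.35)]
dock_l [([0.551, -0.169, 0.005], 0.69), ([0.548, -0.082, 0.001], 0.68), ([0.554, 0.004, -0.0], 0.67), ([0.346, -0.254, -0
[... 1047 characters left out ...]
0.0, 0.001], 0.92), ([0.55, -0.082, 0.006], 0.71), ([0.547, -0.166, 0.005], 0.59)]
side dock_m [([0.548, -0.0, 0.001], 0.92), ([0.55, -0.082, 0.006], 0.71), ([0.547, -0.166, 0.005], 0.59)]
side dock_l [([0.548, -0.0, 0.001], 0.92), ([0.55, -0.082, 0.006], 0.71), ([0.547, -0.166, 0.005], 0.59)]
side grader [([0.66, -0.026, -0.001], 0.87)]
side mat [([0.502, 0.375, 0.005], 0.95)]
side ball_s1 [([0.359, 0.242, 0.023], 0.53), ([0.514, 0.397, 0.012], 0.44), ([0.418, 0.239, 0.022], 0.38)]
side ball_m1 [([0.485, 0.356, 0.015], 0.63), ([0.483, 0.392, 0.016], 0.61), ([0.364, 0.299, 0.026], 0.4)]
side ball_l1 [([0.313, 0.382, 0.017], 0.71), ([0.423, 0.296, 0.031], 0.57), ([0.415, 0.241, 0.021], 0.56)]
```

View pics/top0.png

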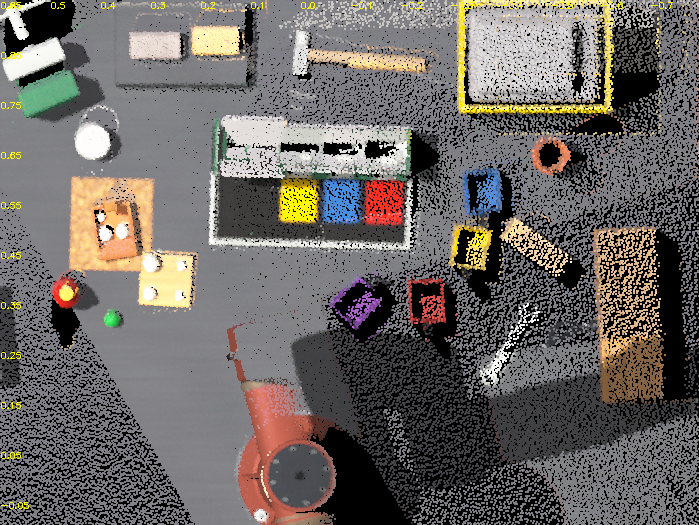

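The top map shows yellow (472,248), blue (483,190), red (427,302), purple decoy (357,302), the pads at (299/341/383,200), the rack with 4 balls (166,280) and the scoop (116,228). There appear to be 7 balls. I'll get the yaws from the stored clouds and make enlarged crops to check them.

```bash
cat > meas.py <<'E'
from h import *
HR={"bin_s":[(18,38)],"bin_m":[(98,125)],"bin_l":[(0,8),(172,180)]}
def binpose(n,clouds,near,rad=.075):
    C=[];T=[]
    for im,W in clouds:
        h=hsv(im); d=np.hypot(W[...,0]-near[0],W[...,1]-near[1])
        m=np.zeros(h.shape[:2],bool)
        for a,b in HR[n]: m|=(h[...,0]>=a)&(h[...,0]<=b)
        C.append(W[m&(h[...,1]>110)&(h[...,2]>50)&(d<rad)&(W[...,2]>.025)&(W[...,2]<.055)])
        T.append(W[(h[...,2]<60)&(h[...,1]<120)&(d<.09)&(W[...,2]>.045)&(W[...,2]<.07)])
    C=np.vstack(C);T=np.vstack(T)
    r=cv2.minAreaRect((C[:,:2]*1000).astype(np.float32))
    c=np.array(r[0])/1000; t=np.median(T[:,:2],0) if len(T) else c*np.nan
    a=np.deg2rad(r[2]); td=np.arctan2(*(c-t)[::-1]) if len(T) else np.nan   # bin +x dir = from tab to centre
    # choose rect axis nearest td
    k=[a+i*np.pi/2 for i in range(4)]; yaw=min(k,key=lambda q:abs(np.angle(np.exp(1j*(q-td))))) if len(T) else a
    yaw=np.angle(np.exp(1j*yaw))
    g=c-.055*np.array([np.cos(yaw),np.sin(yaw)])
    print(n,"c",c.round(4),"size",np.round(r[1],0),"n",len(C),len(T),"tab",t.round(4),"td %.1f yaw %.1f deg"%(np.degrees(td),np.degrees(yaw)),"grip",g.round(4))
    return c,yaw,g
def scooppose(clouds,near=(.505,.376)):
    P=[]
    for im,W in clouds:
        d=np.hypot(W[...,0]-near[0]-.035,W[...,1]-near[1]); P.append(W[(d<.05)&(W[...,2]>.07)&(W[...,2]<.1)])
    P=np.vstack(P); r=cv2.minAreaRect((P[:,:2]*1000).astype(np.float32)); print("handle",np.array(r).tolist() if 0 else r,len(P),P[:,2].max())
if __name__=="__main__":
    z=np.load("c0.npz"); cl=[(z["si"],z["sw"]),(z["di"],z["dw"])]
    binpose("bin_s",cl,(.455,-.34));binpose("bin_m",cl,(.567,-.361));binpose("bin_l",cl,(.347,-.255))
    scooppose(cl)
    # pads: color on apron
    for n,nr in(("bin_s",(.55,0)),("bin_m",(.55,-.083)),("bin_l",(.548,-.167))):
        Q=[]
        for im,W in cl:
            h=hsv(im);m=np.zeros(h.shape[:2],bool)
            for a,b in HR[n]: m|=(h[...,0]>=a)&(h[...,0]<=b)
            Q.append(W[m&(h[...,1]>110)&(np.abs(W[...,2]-.004)<.008)&(np.hypot(W[...,0]-nr[0],W[...,1]-nr[1])<.07)])
        Q=np.vstack(Q); print("pad",n,cv2.minAreaRect((Q[:,:2]*1000).astype(np.float32)),Q[:,:2].mean(0))
    # rim far edge yaw
    im,W=cl[1];h=hsv(im);m=(h[...,2]>150)&(h[...,1]<50)&(W[...,2]>.005)&(W[...,2]<.02)&(np.abs(W[...,0]-.465)<.02)&(W[...,1]<.15)&(W[...,1]>-.24)
    P=W[m]; print("rim",len(P),P[:,1].min(),P[:,1].max(),np.polyfit(P[:,1],P[:,0],1),np.ptp(P[:,0]))
    for k in(0,1):
        t=topmap([cl[k]],.3,.62,.18,.48,.0015) ; cv2.imwrite(f"pics/_t{k}.png",t)
    a=cv2.resize(cl[1][0][280:360,190:340],None,fx=4.5,fy=4.5,interpolation=2)
    b=cv2.resize(cl[0][0][155:215,200:335],None,fx=4.5,fy=4.5,interpolation=2); b=b[:,:a.shape[1]]
    b=cv2.copyMakeBorder(b,0,0,0,max(0,a.shape[1]-b.shape[1]),0); cv2.imwrite("pics/crop0.png",np.vstack([a,b])[:600])
E
python3 meas.py
```

```text
bin_s c [ 0.4571 -0.3425] size [105. 103.] n 274 70 tab [ 0.5087 -0.3597] td 161.7 yaw 152.0 deg grip [ 0.5057 -0.3683]
bin_m c [ 0.5685 -0.3634] size [93. 78.] n 318 44 tab [ 0.5143 -0.3622] td -1.2 yaw 6.6 deg grip [ 0.5139 -0.3697]
bin_l c [ 0.3496 -0.2521] size [93. 72.] n 132 31 tab [ 0.3001 -0.2549] td 3.2 yaw 2.5 deg grip [ 0.2947 -0.2546]
handle ((541.8096313476562, 382.2956848144531), (28.269149780273438, 25.435317993164062), 10.687858581542969) 188 0.08948372100457928
pad bin_s ((551.2174682617188, 3.4491500854492188), (79.20891571044922, 96.133544921875), 87.284423828125) [0.55129531 0.00457857]
pad bin_m ((549.9891967773438, -83.61489868164062), (79.89875030517578, 93.52950286865234), 88.35071563720703) [ 0.54947308 -0.08148422]
pad bin_l ((547.1599731445312, -168.4579315185547), (81.14568328857422, 94.03297424316406), 87.88206481933594) [ 0.5431894 -0.1675333]
rim 330 -0.2216303530795543 0.14897159133361568 [0.00981612 0.46153547] 0.03240372631454613
```

View pics/crop0.png

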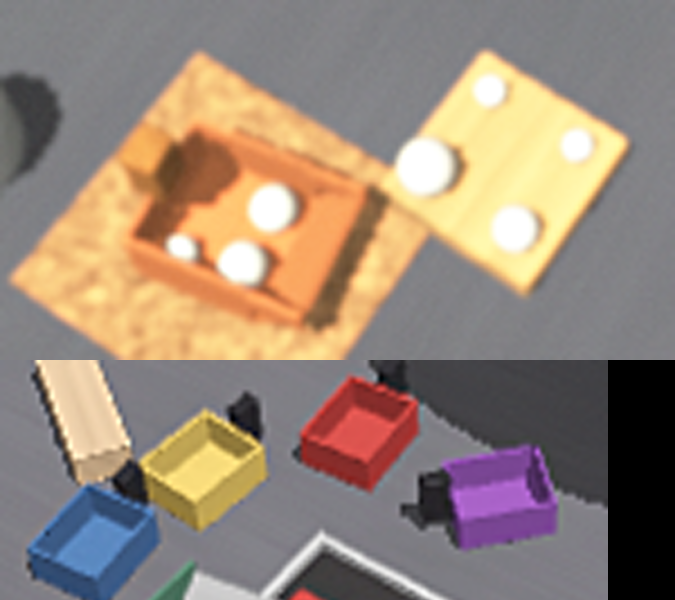

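Of the four bins of this shape, blue, yellow and red are the ones meant and the purple one (500,495) is the decoy. Four white balls sit on the rack: large (425,167), medium (516,228) and small (490,90) and (577,144). Three are in the scoop: two medium and one small. I'll look closer at the bins with the wrist camera.

>>> jog_arm:
  increments: "0.1 0.1 0.1 0 0 -0.08;0.2 0.2 0.2 0 0 -0.16;0.3 0.32 0.36 0 0 -0.25;0.3 0.4 0.44 0 0 -0.294;0.3 0.4 0.44 0 0 -0.294;0.3 0.4 0.44 0 0 -0.294;0.3 0.4 0.44 0 0 -0.294;0.3 0.4 0.44 0 0 -0.294;0.3 0.4 0.44 0 0 -0.294;0.3 0.4 0.44 0 0 -0.294;0.3 0.4 0.44 0 0 -0.294;0.3 0.4 0.44 0 0 -0.294"
  grip: 50

```text
t: 2.9
position: [0.4168, -0.3377, 0.4503]
tcp_rot: [-0.001, 1.0, -0.001, -0.001]
contact_force: [0.3, 0.3, 0.5]
finger_gap: 0.586
gripper_force: 0.0
```

```bash
cat > w.py <<'E'
import sys
from meas import *
im,W=cloud("wrist"); s=bot.read_state(); print(s["position"].round(4),s["tcp_rot"].round(3),s["t"])
np.savez("w.npz",i=im,w=W); cv2.imwrite("pics/"+sys.argv[1],im)
E
python3 w.py w1.png; python3 -c "
from meas import *
z=np.load('w.npz');c=[(z['i'],z['w'])]
for n,p in (('bin_s',(.455,-.34)),('bin_m',(.567,-.361)),('bin_l',(.347,-.255))):
  try: binpose(n,c,p,.065)
  except Exception as e: print(n,e)
"
```

```text
[ 0.4169 -0.3376  0.4506] [-0.     1.    -0.001 -0.   ] 2.95
bin_s c [ 0.4534 -0.3413] size [68. 83.] n 433 0 tab [nan nan] td nan yaw 83.6 deg grip [ 0.4473 -0.3959]
bin_m c [ 0.5676 -0.3643] size [82. 68.] n 464 0 tab [nan nan] td nan yaw 4.3 deg grip [ 0.5127 -0.3685]
bin_l c [ 0.3442 -0.2552] size [88. 69.] n 554 0 tab [nan nan] td nan yaw 3.3 deg grip [ 0.2892 -0.2584]
```

View pics/w1.png

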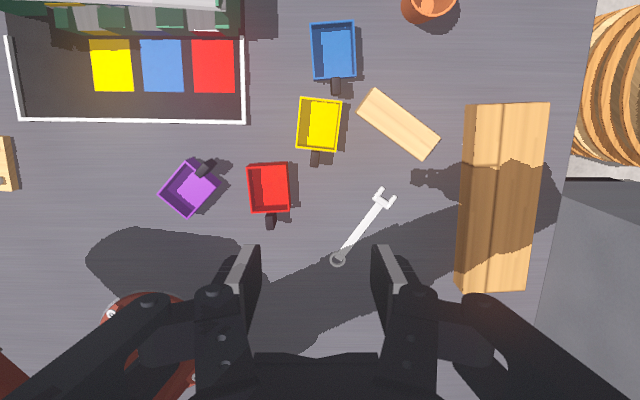

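The wrist view matches the measurements: yellow (320,125) with its tab at (315,158), blue (333,50) with its tab at (336,86), and red (268,188) with its tab at (270,221). I'll grasp yellow first, as it blocks blue's tab.

>>> jog_arm:
  increments: "-0.036 0.004 -0.1 0 0 -0.071;-0.036 0.004 -0.2 0 0 -0.071;-0.036 0.004 -0.3 0 0 -0.071;-0.036 0.004 -0.4 0 0 -0.071;-0.036 0.004 -0.5 0 0 -0.071;-0.036 0.004 -0.6 0 0 -0.071;-0.036 0.004 -0.7 0 0 -0.071;-0.036 0.004 -0.78 0 0 -0.071;-0.036 0.004 -0.83 0 0 -0.071;-0.036 0.004 -0.86 0 0 -0.071;-0.036 0.004 -0.86 0 0 -0.071;-0.036 0.004 -0.86 0 0 -0.071"

```text
t: 4.15
position: [0.3998, -0.336, 0.0227]
tcp_rot: [0.001, 0.998, -0.056, 0.0]
contact_force: [0.3, 0.0, 0.2]
finger_gap: 0.587
gripper_force: 0.0
```

>>> jog_arm:
  increments: "0 0 0 0 0 0;0 0 0 0 0 0;0 0 0 0 0 0;0 0 0 0 0 0;0 0 0 0 0 0;0 0 0 0 0 0;0 0 0 0 0 0;0 0 0 0 0 0"
  grip: 5

```text
t: 4.95
position: [0.4001, -0.336, 0.0228]
tcp_rot: [0.001, 0.998, -0.056, 0.001]
contact_force: [-1.7, 0.1, 5.4]
finger_gap: 0.152
gripper_force: 58.6
```

```bash
python3 -c "
from meas import *
z=np.load('w.npz');im,W=z['i'],z['w'];h=hsv(im)
for n,nr in(('bin_s',(.55,0)),('bin_m',(.55,-.083)),('bin_l',(.548,-.167))):
    m=np.zeros(h.shape[:2],bool)
    for a,b in HR[n]: m|=(h[...,0]>=a)&(h[...,0]<=b)
    Q=W[m&(h[...,1]>110)&(np.abs(W[...,2]-.004)<.008)&(np.hypot(W[...,0]-nr[0],W[...,1]-nr[1])<.07)]
    print(n,cv2.minAreaRect((Q[:,:2]*1000).astype(np.float32)))
m=(h[...,2]>150)&(h[...,1]<50)&(W[...,2]>.005)&(W[...,2]<.02)&(np.abs(W[...,0]-.465)<.03)&(W[...,1]<.13)&(W[...,1]>-.21)
P=W[m];print(np.polyfit(P[:,1],P[:,0],1))
"
```

```text
bin_s ((555.3101196289062, 4.451152801513672), (71.53955841064453, 89.52245330810547), 88.80144500732422)
bin_m ((549.91455078125, -82.22842407226562), (67.51177978515625, 81.78163146972656), 88.1410903930664)
bin_l ((550.7921752929688, -167.6409912109375), (70.52613067626953, 88.70471954345703), 88.9944839477539)
[0.02721791 0.46333836]
```

>>> jog_arm:
  increments: "0 0 0.08 0 0 0;0 0 0.16 0 0 0;0.03 0.08 0.2 0 0 0.02;0.05 0.16 0.2 0 0 0.04;0.08 0.24 0.2 0 0 0.057;0.1 0.32 0.2 0 0 0.057;0.12 0.4 0.2 0 0 0.057;0.14 0.48 0.2 0 0 0.057;0.16 0.56 0.2 0 0 0.057;0.18 0.63 0.2 0 0 0.057;0.19 0.676 0.2 0 0 0.057;0.19 0.676 0.2 0 0 0.057;0.19 0.676 0.14 0 0 0.057;0.19 0.676 0.08 0 0 0.057;0.19 0.676 0.04 0 0 0.057;0.19 0.676 0.02 0 0 0.057;0.19 0.676 0.012 0 0 0.057;0.19 0.676 0.012 0 0 0.057;0.19 0.676 0.012 0 0 0.057"

```text
t: 6.85
position: [0.4952, 0.0024, 0.0285]
tcp_rot: [0.0, 1.0, -0.011, 0.001]
contact_force: [0.5, 0.1, -0.8]
finger_gap: 0.156
gripper_force: 59.1
```

>>> jog_arm:
  increments: "0 0 0 0 0 0;0 0 0 0 0 0;0 0 0 0 0 0;0 0 0 0 0 0;0 0 0.08 0 0 0;0 0 0.16 0 0 0;0 0 0.2 0 0 0"
  grip: 45

```text
t: 7.55
position: [0.4956, 0.0025, 0.1309]
tcp_rot: [0.001, 1.0, -0.011, 0.002]
contact_force: [0.9, 0.7, -0.3]
finger_gap: 0.525
gripper_force: 0.0
```

>>> jog_arm:
  increments: "0 -0.1 0 0 0 0.03;0 -0.2 0 0 0 0.062;0.01 -0.3 0 0 0 0.062;0.02 -0.4 0 0 0 0.062;0.03 -0.5 0 0 0 0.062;0.034 -0.6 0 0 0 0.062;0.034 -0.7 0 0 0 0.062;0.034 -0.742 0 0 0 0.062;0.034 -0.742 0 0 0 0.062;0.034 -0.742 -0.06 0 0 0.062;0.034 -0.742 -0.12 0 0 0.062;0.034 -0.742 -0.17 0 0 0.062;0.034 -0.742 -0.2 0 0 0.062;0.034 -0.742 -0.217 0 0 0.062;0.034 -0.742 -0.217 0 0 0.062;0.034 -0.742 -0.217 0 0 0.062"

```text
t: 9.15
position: [0.512, -0.3685, 0.0201]
tcp_rot: [0.001, 0.999, 0.038, 0.001]
contact_force: [0.2, 0.3, 0.6]
finger_gap: 0.527
gripper_force: 0.0
```

>>> jog_arm:
  increments: "0 0 0 0 0 0;0 0 0 0 0 0;0 0 0 0 0 0;0 0 0 0 0 0;0 0 0 0 0 0;0 0 0 0 0 0"
  grip: 5

```text
t: 9.75
position: [0.5119, -0.3687, 0.0201]
tcp_rot: [0.001, 0.999, 0.038, 0.001]
contact_force: [-1.2, 0.3, 5.6]
finger_gap: 0.154
gripper_force: 58.8
```

>>> jog_arm:
  increments: "0 0 0.08 0 0 0;0 0 0.16 0 0 0;-0.01 0.08 0.2 0 0 -0.02;-0.02 0.16 0.2 0 0 -0.04;-0.03 0.24 0.2 0 0 -0.062;-0.038 0.32 0.2 0 0 -0.062;-0.038 0.4 0.2 0 0 -0.062;-0.038 0.48 0.2 0 0 -0.062;-0.038 0.54 0.2 0 0 -0.062;-0.038 0.573 0.2 0 0 -0.062;-0.038 0.573 0.2 0 0 -0.062;-0.038 0.573 0.14 0 0 -0.062;-0.038 0.573 0.08 0 0 -0.062;-0.038 0.573 0.04 0 0 -0.062;-0.038 0.573 0.02 0 0 -0.062;-0.038 0.573 0.012 0 0 -0.062;-0.038 0.573 0.012 0 0 -0.062;-0.038 0.573 0.012 0 0 -0.062"

```text
t: 11.55
position: [0.4931, -0.0823, 0.026]
tcp_rot: [0.0, 1.0, -0.011, 0.001]
contact_force: [-0.1, 0.2, -2.0]
finger_gap: 0.156
gripper_force: 59.1
```

>>> jog_arm:
  increments: "0 0 0 0 0 0;0 0 0 0 0 0;0 0 0 0 0 0;0 0 0 0 0 0;0 0 0.08 0 0 0;0 0 0.16 0 0 0;0 0 0.2 0 0 0"
  grip: 45

```text
t: 12.25
position: [0.4935, -0.0822, 0.1284]
tcp_rot: [0.001, 1.0, -0.011, 0.002]
contact_force: [0.3, -0.4, -0.2]
finger_gap: 0.529
gripper_force: 0.0
```

>>> jog_arm:
  increments: "-0.07 -0.06 0 0 0 0.02;-0.14 -0.12 0 0 0 0.04;-0.21 -0.18 0 0 0 0.051;-0.28 -0.24 0 0 0 0.051;-0.35 -0.3 0 0 0 0.051;-0.407 -0.352 0 0 0 0.051;-0.407 -0.352 0 0 0 0.051;-0.407 -0.352 0 0 0 0.051;-0.407 -0.352 -0.06 0 0 0.051;-0.407 -0.352 -0.12 0 0 0.051;-0.407 -0.352 -0.17 0 0 0.051;-0.407 -0.352 -0.2 0 0 0.051;-0.407 -0.352 -0.212 0 0 0.051;-0.407 -0.352 -0.212 0 0 0.051;-0.407 -0.352 -0.212 0 0 0.051"

```text
t: 13.75
position: [0.2895, -0.2577, 0.0197]
tcp_rot: [0.0, 1.0, 0.03, 0.0]
contact_force: [0.8, -1.4, -0.6]
finger_gap: 0.523
gripper_force: 0.0
```

>>> jog_arm:
  increments: "0 0 0 0 0 0;0 0 0 0 0 0;0 0 0 0 0 0;0 0 0 0 0 0;0 0 0 0 0 0;0 0 0 0 0 0"
  grip: 5

```text
t: 14.35
position: [0.2891, -0.2582, 0.0196]
tcp_rot: [0.001, 1.0, 0.029, 0.0]
contact_force: [0.9, 1.4, 6.3]
finger_gap: 0.16
gripper_force: 58.6
```

>>> jog_arm:
  increments: "0 0 0.08 0 0 0;0 0 0.16 0 0 0;0.05 0.03 0.2 0 0 -0.02;0.13 0.06 0.2 0 0 -0.04;0.21 0.1 0.2 0 0 -0.051;0.29 0.14 0.2 0 0 -0.051;0.37 0.181 0.2 0 0 -0.051;0.408 0.181 0.2 0 0 -0.051;0.408 0.181 0.2 0 0 -0.051;0.408 0.181 0.2 0 0 -0.051;0.408 0.181 0.14 0 0 -0.051;0.408 0.181 0.08 0 0 -0.051;0.408 0.181 0.04 0 0 -0.051;0.408 0.181 0.02 0 0 -0.051;0.408 0.181 0.013 0 0 -0.051;0.408 0.181 0.013 0 0 -0.051;0.408 0.181 0.013 0 0 -0.051"

```text
t: 16.05
position: [0.4934, -0.1677, 0.0266]
tcp_rot: [0.001, 1.0, -0.011, 0.001]
contact_force: [-0.7, -0.7, -0.5]
finger_gap: 0.155
gripper_force: 59.1
```

>>> jog_arm:
  increments: "0 0 0 0 0 0;0 0 0 0 0 0;0 0 0 0 0 0;0 0 0 0 0 0;0 0 0.08 0 0 0;0 0 0.16 0 0 0;0 0 0.24 0 0 0;-0.04 0.08 0.34 0 0 0;-0.08 0.16 0.44 0 0 0;-0.12 0.24 0.54 0 0 0;-0.16 0.32 0.62 0 0 0;-0.18 0.4 0.66 0 0 0;-0.18 0.48 0.66 0 0 0;-0.18 0.56 0.66 0 0 0;-0.18 0.64 0.66 0 0 0;-0.18 0.72 0.66 0 0 0;-0.18 0.76 0.66 0 0 0;-0.18 0.76 0.66 0 0 0;-0.18 0.76 0.66 0 0 0"
  grip: 45

```text
t: 17.95
position: [0.405, 0.1542, 0.355]
tcp_rot: [-0.019, 1.0, 0.016, -0.001]
contact_force: [-0.3, -0.1, 0.2]
finger_gap: 0.527
gripper_force: 0.0
```

```bash
python3 w.py w2.png
cat > chk.py <<'E'
from meas import *
z=np.load('w.npz');cl=[(z['i'],z['w'])]
for n,nr in(('bin_s',(.55,0)),('bin_m',(.55,-.083)),('bin_l',(.548,-.167))):
    try: binpose(n,cl,nr,.065)
    except Exception as e: print(n,e)
scooppose(cl)
E
python3 chk.py
python3 - <<'E'
import sys; sys.path.insert(0,'.')
from h import *
for n in ["ball_s1","ball_m1","ball_l1","scoop","scoop_lip"]:
    print(n,[(np.round(q["point"],3).tolist(),round(q["confidence"],2)) for q in bot.tip_of(n,"wrist")[:6]])
E
```

```text
[0.405  0.1541 0.355 ] [-0.019  1.     0.016 -0.001] 18.0
bin_s c [0.5541 0.0015] size [70. 92.] n 1568 24 tab [ 0.5038 -0.0753] td 56.7 yaw 89.0 deg grip [ 0.5532 -0.0535]
bin_m c [ 0.5526 -0.0828] size [69. 90.] n 1617 132 tab [ 0.4967 -0.0755] td -7.5 yaw -1.2 deg grip [ 0.4977 -0.0816]
bin_l c [ 0.5516 -0.1712] size [77. 87.] n 2076 217 tab [ 0.4962 -0.161 ] td -10.4 yaw -2.6 deg grip [ 0.4967 -0.1687]
handle ((541.0905151367188, 380.31195068359375), (22.401906967163086, 25.72348976135254), 5.854435443878174) 530 0.08978480946147128
ball_s1 [([0.419, 0.24, 0.022], 0.65)]
ball_m1 [([0.366, 0.305, 0.031], 0.68), ([0.482, 0.389, 0.019], 0.67), ([0.488, 0.357, 0.014], 0.61)]
ball_l1 [([0.423, 0.299, 0.031], 0.88), ([0.313, 0.38, 0.02], 0.58)]
scoop [([0.501, 0.379, 0.005], 0.59), ([0.518, 0.4, 0.016], 0.58)]
scoop_lip [([0.437, 0.37, 0.038], 0.92)]
```

View pics/w2.png

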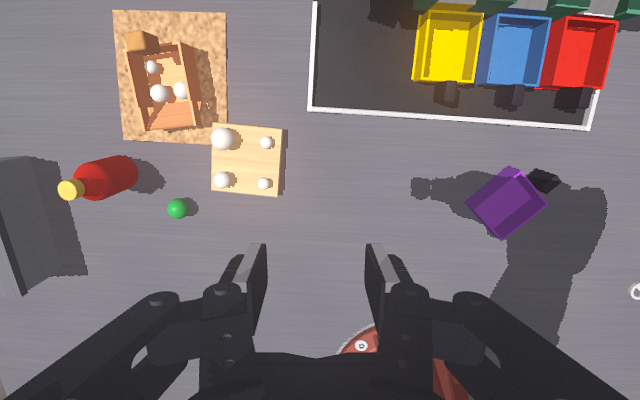

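The bins stand on their pads at (447,50), (515,50) and (580,52). The rack balls are at (222,139) large, (222,180) medium, (266,143) and (264,183) small. I'll add a helper to compute deltas.

```bash
cat > go.py <<'E'
import sys
from h import *
def go(x,y,z,yaw,tilt=0):
    """fractions to target; tilt deg: tool leaning forward (about -y of yawed frame)"""
    s=bot.read_state(); q=s["tcp_rot"]; R=Rn.from_quat([q[1],q[2],q[3],q[0]])
    D=Rn.from_euler('z',yaw,degrees=True)*Rn.from_euler('y',-tilt,degrees=True)*Rn.from_euler('x',180,degrees=True)
    print(((np.array([x,y,z])-s["position"])/.5).round(3),((D*R.inv()).as_rotvec()/(np.pi/2)).round(3))
if __name__=="__main__": go(*map(float,sys.argv[1:]))
E
python3 go.py .4235 .2985 .020 6.5
```

```text
[ 0.037  0.288 -0.671] [-0.025 -0.003  0.051]
```

>>> jog_arm:
  increments: "0.037 0.08 -0.05 -0.025 -0.003 0.051;0.037 0.16 -0.1 -0.025 -0.003 0.051;0.037 0.24 -0.2 -0.025 -0.003 0.051;0.037 0.288 -0.3 -0.025 -0.003 0.051;0.037 0.288 -0.38 -0.025 -0.003 0.051;0.037 0.288 -0.45 -0.025 -0.003 0.051;0.037 0.288 -0.5 -0.025 -0.003 0.051;0.037 0.288 -0.5 -0.025 -0.003 0.051;0.037 0.288 -0.56 -0.025 -0.003 0.051;0.037 0.288 -0.62 -0.025 -0.003 0.051;0.037 0.288 -0.65 -0.025 -0.003 0.051;0.037 0.288 -0.671 -0.025 -0.003 0.051;0.037 0.288 -0.671 -0.025 -0.003 0.051;0.037 0.288 -0.671 -0.025 -0.003 0.051"

```text
t: 19.65
position: [0.4373, 0.2223, 0.0218]
tcp_rot: [-0.019, 0.996, 0.089, -0.002]
contact_force: [1.6, 0.2, 2.5]
finger_gap: 0.528
gripper_force: 1.2
```

>>> jog_arm:
  increments: "0 0 0 0 0 0;0 0 0 0 0 0;0 0 0 0 0 0;0 0 0 0 0 0;0 0 0 0 0 0;0 0 0 0 0 0"
  grip: 20

```text
t: 20.25
position: [0.4368, 0.2221, 0.0217]
tcp_rot: [-0.019, 0.996, 0.089, -0.002]
contact_force: [0.8, -0.1, 0.0]
finger_gap: 0.233
gripper_force: 0.0
```

```bash
python3 go.py .500 .377 .054 6.5
```

```text
[0.126 0.31  0.065] [-0.024 -0.004 -0.042]
```

Run:
```python
from h import *
s=bot.read_state(); print(s["joint_positions"].round(3),s["joint_torque"].round(1),s["position"])
im,W=cloud("side"); 
for n in ["ball_s1","ball_m1","ball_l1"]:
    print(n,[(np.round(q["point"],3).tolist(),round(q["confidence"],2)) for q in bot.tip_of(n,"side")[:7]])
cv2.imwrite("pics/s1.png",cv2.resize(im[250:400,170:400],None,fx=3,fy=3))
```

```text
[ 0.178 -0.172 -0.557  1.186  0.039  3.141] [  0.  -39.5  48.2   0.    0.1  -0. ] [0.43678356 0.22205566 0.0217215 ]
ball_s1 [([0.359, 0.248, 0.028], 0.55), ([0.514, 0.397, 0.017], 0.54), ([0.414, 0.236, 0.026], 0.48)]
ball_m1 [([0.488, 0.355, 0.017], 0.54), ([0.479, 0.391, 0.019], 0.49), ([0.669, 0.418, -0.002], 0.4), ([0.367, 0.3, 0.029], 0.39)]
ball_l1 [([0.312, 0.382, 0.018], 0.74), ([0.423, 0.297, 0.032], 0.53)]
```

View pics/s1.png

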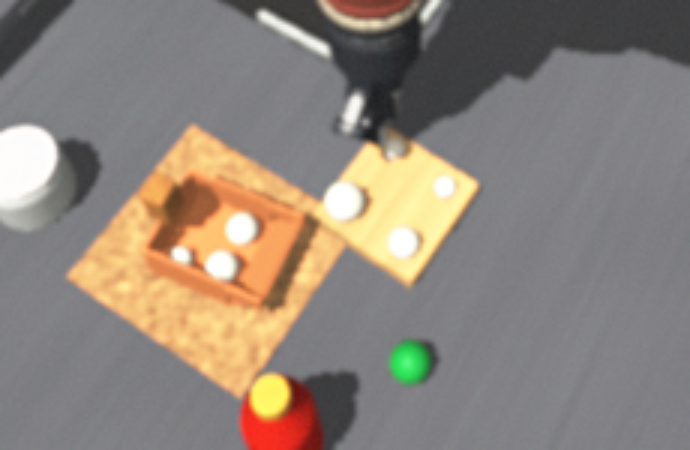

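Joint 6 hit its limit, so the arm stopped short, but no ball seems to have moved: rack balls at (343,200), (403,242), (444,186), and one hidden by the finger at (393,150). I'll lift and take the half turn.

>>> jog_arm:
  increments: "0 0 0.06 0 0 0;0 0 0.15 0 0 0;0 0 0.25 0 0 0.09;0 0 0.3 0 0 0.18;0 0 0.3 0 0 0.27;0 0 0.3 0 0 0.36;0 0 0.3 0 0 0.45;0 0 0.3 0 0 0.54;0 0 0.3 0 0 0.63;0 0 0.3 0 0 0.72;0 0 0.3 0 0 0.81;0 0 0.3 0 0 0.9;0 0 0.3 0 0 0.98;0 0 0.3 0 0 0.98"

```text
t: 21.85
position: [0.4368, 0.2222, 0.1717]
tcp_rot: [-0.012, 0.652, 0.758, -0.015]
contact_force: [-1.4, -0.4, -0.1]
finger_gap: 0.232
gripper_force: 0.0
```

>>> jog_arm:
  increments: "0 0 0 0 0 0.09;0 0 0 0 0 0.18;0 0 0 0 0 0.27;0 0 0 0 0 0.36;0 0 0 0 0 0.45;0 0 0 0 0 0.54;0 0 0 0 0 0.63;0 0 0 0 0 0.72;0 0 0 0 0 0.81;0 0 0 0 0 0.9;0 0 0 0 0 0.98;0 0 0 0 0 0.98"
  grip: 45

```text
t: 23.05
position: [0.4368, 0.2222, 0.1718]
tcp_rot: [0.001, -0.057, 0.998, -0.019]
contact_force: [0.2, -0.7, -0.7]
finger_gap: 0.528
gripper_force: 0.0
```

```bash
python3 go.py .4235 .298 .020 186.5
python3 - <<'E'
from h import *
cloud("side")
for n in ["ball_s1","ball_l1"]:
    print(n,[(np.round(q["point"],3).tolist(),round(q["confidence"],2)) for q in bot.tip_of(n,"side")[:7]])
print(bot.read_state()["joint_positions"].round(2))
E
```

```text
[-0.027  0.152 -0.304] [ 0.024  0.003 -0.001]
ball_s1 [([0.357, 0.244, 0.025], 0.61), ([0.4, 0.234, 0.025], 0.5), ([0.515, 0.396, 0.017], 0.37)]
ball_l1 [([0.313, 0.382, 0.017], 0.74), ([0.421, 0.297, 0.032], 0.43)]
[ 0.23 -0.22 -0.33  1.47 -0.04  0.12]
```

Run:
```python
from h import *
im,W=cloud("wrist"); cv2.imwrite("pics/w3.png",im)
h=hsv(im); m=((h[...,1]<40)&(h[...,2]>190)&(W[...,2]>.017)&(W[...,2]<.06)&(W[...,0]<.47)&(W[...,1]>.18)).astype(np.uint8)
n,l,st,ce=cv2.connectedComponentsWithStats(m)
for i in range(1,n):
    if st[i,4]>15: P=W[l==i]; print(st[i,4],ce[i].round(0),np.round((P.max(0)+P.min(0))/2,4),P[:,2].max().round(4),np.ptp(P,axis=0).round(3))
for q in bot.tip_of("ball_s1","wrist")[:5]: print(np.round(q["point"],4),q["confidence"])
```

```text
305 [358.  98.] [0.36   0.2427 0.0294] 0.0334 [0.016 0.015 0.008]
578 [431. 112.] [0.3638 0.3027 0.0365] 0.0414 [0.023 0.022 0.01 ]
283 [339. 145.] [0.4002 0.2326 0.0318] 0.0364 [0.017 0.016 0.009]
823 [414. 184.] [0.4237 0.2993 0.0416] 0.0483 [0.03  0.027 0.013]
[0.4013 0.2354 0.0272] 0.61
[0.355  0.2456 0.0201] 0.55
```

View pics/w3.png

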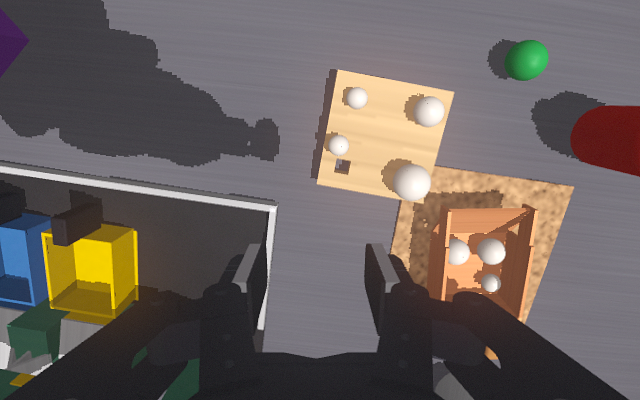

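The small ball was nudged out of its hole and now rests on the rack top at (339,145), world (0.400, 0.233). I'll pick it first.

```bash
python3 go.py .400 .2335 .0195 186.5
```

```text
[-0.074  0.023 -0.304] [0.024 0.003 0.   ]
```

>>> jog_arm:
  increments: "-0.074 0.023 -0.03 0.024 0.003 0;-0.074 0.023 -0.07 0.024 0.003 0;-0.074 0.023 -0.14 0.024 0.003 0;-0.074 0.023 -0.2 0.024 0.003 0;-0.074 0.023 -0.25 0.024 0.003 0;-0.074 0.023 -0.28 0.024 0.003 0;-0.074 0.023 -0.3 0.024 0.003 0;-0.074 0.023 -0.304 0.024 0.003 0;-0.074 0.023 -0.304 0.024 0.003 0"
  grip: 40

```text
t: 24.2
position: [0.4001, 0.2337, 0.0201]
tcp_rot: [0.0, -0.058, 0.998, -0.0]
contact_force: [0.0, 0.9, -0.2]
finger_gap: 0.469
gripper_force: 0.0
```

>>> jog_arm:
  increments: "0 0 0 0 0 0;0 0 0 0 0 0;0 0 0 0 0 0;0 0 0 0 0 0;0 0 0 0 0 0;0 0 0 0 0 0;0 0 0.05 0 0 0;0 0 0.12 0 0 0;0 0 0.16 0 0 0"
  grip: 10

```text
t: 25.1
position: [0.4005, 0.2338, 0.1021]
tcp_rot: [0.001, -0.058, 0.998, -0.0]
contact_force: [0.1, 0.4, -0.4]
finger_gap: 0.16
gripper_force: 58.9
```

```bash
python3 go.py .503 .377 .045 186.5; python3 go.py .505 .380 .10 186.5
```

```text
[ 0.205  0.286 -0.114] [ 0.     0.001 -0.002]
[ 0.209  0.292 -0.004] [ 0.     0.001 -0.002]
```

>>> jog_arm:
  increments: "0.05 0.07 0 0 0 0;0.1 0.14 0 0 0 0;0.15 0.21 0 0 0 0;0.209 0.275 0 0 0 0;0.209 0.275 0 0 0 0;0.209 0.275 -0.05 0 0 0;0.209 0.275 -0.1 0 0 0;0.209 0.275 -0.112 0 0 0;0.209 0.275 -0.112 0 0 0"

```text
t: 26.0
position: [0.5034, 0.3705, 0.043]
tcp_rot: [-0.001, -0.058, 0.998, -0.001]
contact_force: [0.1, 0.4, 0.2]
finger_gap: 0.165
gripper_force: 59.0
```

>>> jog_arm:
  increments: "0 0 0 0 0 0;0 0 0 0 0 0;0 0 0 0 0 0;0 0 0 0 0 0;0 0 0.06 0 0 0;0 0 0.14 0 0 0;0 0 0.14 0 0 0"
  grip: 30

```text
t: 26.7
position: [0.5074, 0.3725, 0.1203]
tcp_rot: [0.004, -0.058, 0.998, 0.001]
contact_force: [1.0, 0.4, -0.1]
finger_gap: 0.347
gripper_force: 0.0
```

```bash
python3 go.py .3595 .242 .019 186.5
```

```text
[-0.296 -0.261 -0.203] [-0.002  0.005 -0.002]
```

>>> jog_arm:
  increments: "-0.07 -0.06 0 0 0 0;-0.14 -0.12 0 0 0 0;-0.21 -0.18 0 0 0 0;-0.28 -0.24 0 0 0 0;-0.293 -0.259 0 0 0 0;-0.293 -0.259 -0.06 0 0 0;-0.293 -0.259 -0.13 0 0 0;-0.293 -0.259 -0.18 0 0 0;-0.293 -0.259 -0.201 0 0 0;-0.293 -0.259 -0.201 0 0 0;-0.293 -0.259 -0.201 0 0 0"
  grip: 40

```text
t: 27.8
position: [0.3586, 0.2419, 0.0145]
tcp_rot: [0.001, -0.058, 0.998, -0.0]
contact_force: [-1.4, -0.7, 5.0]
finger_gap: 0.465
gripper_force: 2.8
```

>>> jog_arm:
  increments: "0 0 0 0 0 0;0 0 0 0 0 0;0 0 0 0 0 0;0 0 0 0 0 0;0 0 0 0 0 0;0 0 0 0 0 0;0 0 0.05 0 0 0;0 0 0.12 0 0 0;0 0 0.16 0 0 0"
  grip: 10

```text
t: 28.7
position: [0.3589, 0.242, 0.0963]
tcp_rot: [0.002, -0.058, 0.998, 0.0]
contact_force: [1.1, -0.5, -0.1]
finger_gap: 0.159
gripper_force: 58.5
```

```bash
python3 go.py .505 .375 .045 186.5;  python3 - <<'E'
from h import *
cloud("side")
for n in ["ball_s1","ball_m1","ball_l1","scoop"]:
    print(n,[(np.round(q["point"],3).tolist(),round(q["confidence"],2)) for q in bot.tip_of(n,"side")[:7]])
E
```

```text
[ 0.292  0.266 -0.103] [-0.     0.002 -0.002]
ball_s1 [([0.503, 0.373, 0.012], 0.6), ([0.517, 0.398, 0.014], 0.4)]
ball_m1 [([0.482, 0.393, 0.015], 0.58), ([0.489, 0.359, 0.018], 0.57), ([0.365, 0.302, 0.024], 0.47), ([0.363, 0.469, 0.0], 0.25)]
ball_l1 [([0.421, 0.297, 0.03], 0.52), ([0.313, 0.378, 0.014], 0.5)]
scoop [([0.503, 0.377, 0.004], 0.92)]
```

>>> jog_arm:
  increments: "0.07 0.06 0 0 0 0;0.14 0.12 0 0 0 0;0.21 0.18 0 0 0 0;0.28 0.24 0 0 0 0;0.296 0.264 0 0 0 0;0.296 0.264 0 0 0 0;0.296 0.264 -0.05 0 0 0;0.296 0.264 -0.085 0 0 0;0.296 0.264 -0.1 0 0 0;0.296 0.264 -0.1 0 0 0"

```text
t: 29.95
position: [0.5043, 0.3727, 0.0419]
tcp_rot: [-0.001, -0.058, 0.998, -0.001]
contact_force: [-0.2, 1.2, 0.0]
finger_gap: 0.16
gripper_force: 58.6
```

>>> jog_arm:
  increments: "0 0 0 0 0 0;0 0 0 0 0 0;0 0 0 0 0 0;0 0 0 0 0 0;0 0 0.06 0 0 0;0 0 0.14 0 0 0;0 0 0.14 0 0 0;0 0 0.14 0 0 0"
  grip: 30

```text
t: 30.75
position: [0.5069, 0.3741, 0.1148]
tcp_rot: [0.001, -0.058, 0.998, 0.0]
contact_force: [0.1, -0.5, -1.1]
finger_gap: 0.353
gripper_force: 0.0
```

```bash
python3 go.py .3655 .302 .0195 186.5
```

```text
[-0.283 -0.144 -0.191] [-0.     0.002 -0.002]
```

>>> jog_arm:
  increments: "-0.08 -0.04 0 0 0 0;-0.16 -0.08 0 0 0 0;-0.24 -0.12 0 0 0 0;-0.281 -0.143 0 0 0 0;-0.281 -0.143 0 0 0 0;-0.281 -0.143 -0.06 0 0 0;-0.281 -0.143 -0.12 0 0 0;-0.281 -0.143 -0.16 0 0 0;-0.281 -0.143 -0.18 0 0 0;-0.281 -0.143 -0.18 0 0 0;-0.281 -0.143 -0.18 0 0 0"
  grip: 46

```text
t: 31.85
position: [0.3659, 0.3023, 0.0238]
tcp_rot: [0.0, -0.058, 0.998, -0.0]
contact_force: [0.8, 0.5, 0.3]
finger_gap: 0.536
gripper_force: 0.0
```

>>> jog_arm:
  increments: "0 0 0 0 0 0;0 0 0 0 0 0;0 0 0 0 0 0;0 0 0 0 0 0;0 0 0 0 0 0;0 0 0 0 0 0;0 0 0.05 0 0 0;0 0 0.12 0 0 0;0 0 0.16 0 0 0;0 0 0.16 0 0 0"
  grip: 14

```text
t: 32.85
position: [0.3671, 0.303, 0.1065]
tcp_rot: [0.003, -0.058, 0.998, 0.001]
contact_force: [-0.9, -0.1, -0.9]
finger_gap: 0.243
gripper_force: 58.8
```

```bash
python3 go.py .503 .376 .05 186.5;  python3 - <<'E'
from h import *
cloud("side")
for n in ["ball_s1","ball_m1","ball_l1","scoop"]:
    print(n,[(np.round(q["point"],3).tolist(),round(q["confidence"],2)) for q in bot.tip_of(n,"side")[:7]])
E
```

```text
[ 0.272  0.146 -0.113] [-0.001  0.003 -0.002]
ball_s1 [([0.504, 0.37, 0.012], 0.62), ([0.511, 0.392, 0.017], 0.6), ([0.521, 0.401, 0.013], 0.43)]
ball_m1 [([0.49, 0.361, 0.016], 0.45), ([0.365, 0.302, 0.109], 0.42), ([0.482, 0.392, 0.017], 0.4)]
ball_l1 [([0.314, 0.379, 0.015], 0.68), ([0.422, 0.298, 0.028], 0.51)]
scoop [([0.506, 0.376, 0.006], 0.82)]
```

>>> jog_arm:
  increments: "0.08 0.04 0 0 0 0;0.16 0.08 0 0 0 0;0.24 0.12 0 0 0 0;0.274 0.144 0 0 0 0;0.274 0.144 0 0 0 0;0.274 0.144 -0.05 0 0 0;0.274 0.144 -0.1 0 0 0;0.274 0.144 -0.116 0 0 0;0.274 0.144 -0.116 0 0 0"

```text
t: 34.0
position: [0.5005, 0.3733, 0.0434]
tcp_rot: [-0.002, -0.058, 0.998, -0.001]
contact_force: [0.1, -0.6, 0.0]
finger_gap: 0.244
gripper_force: 58.9
```

>>> jog_arm:
  increments: "0 0 0 0 0 0;0 0 0 0 0 0;0 0 0 0 0 0;0 0 0 0 0 0;0 0 0.06 0 0 0;0 0 0.14 0 0 0;0 0 0.14 0 0 0;0 0 0.14 0 0 0"
  grip: 36

```text
t: 34.8
position: [0.5034, 0.3746, 0.1169]
tcp_rot: [0.001, -0.058, 0.998, 0.0]
contact_force: [0.0, -0.9, 0.3]
finger_gap: 0.429
gripper_force: 0.0
```

```bash
python3 go.py .423 .2985 .0215 186.5
```

```text
[-0.161 -0.152 -0.191] [-0.     0.002 -0.002]
```

>>> jog_arm:
  increments: "-0.08 -0.07 0 0 0 0;-0.15 -0.145 0 0 0 0;-0.163 -0.151 0 0 0 0;-0.163 -0.151 0 0 0 0;-0.163 -0.151 -0.06 0 0 0;-0.163 -0.151 -0.12 0 0 0;-0.163 -0.151 -0.16 0 0 0;-0.163 -0.151 -0.185 0 0 0;-0.163 -0.151 -0.185 0 0 0;-0.163 -0.151 -0.185 0 0 0"
  grip: 46

```text
t: 35.8
position: [0.4215, 0.299, 0.0233]
tcp_rot: [0.0, -0.058, 0.998, -0.0]
contact_force: [0.3, 0.7, 0.2]
finger_gap: 0.539
gripper_force: 0.0
```

>>> jog_arm:
  increments: "0 0 0 0 0 0;0 0 0 0 0 0;0 0 0 0 0 0;0 0 0 0 0 0;0 0 0 0 0 0;0 0 0 0 0 0;0 0 0.05 0 0 0;0 0 0.12 0 0 0;0 0 0.17 0 0 0;0 0 0.17 0 0 0"
  grip: 20

```text
t: 36.8
position: [0.4229, 0.2995, 0.1118]
tcp_rot: [0.003, -0.058, 0.998, 0.001]
contact_force: [-0.1, -0.0, -0.4]
finger_gap: 0.337
gripper_force: 59.3
```

```bash
python3 go.py .503 .376 .05 186.5;  python3 - <<'E'
from h import *
cloud("side")
for n in ["ball_s1","ball_m1","ball_l1"]:
    print(n,[(np.round(q["point"],3).tolist(),round(q["confidence"],2)) for q in bot.tip_of(n,"side")[:7]])
E
```

```text
[ 0.16   0.153 -0.124] [-0.001  0.004 -0.002]
ball_s1 [([0.516, 0.359, 0.012], 0.62), ([0.524, 0.402, 0.012], 0.57), ([0.52, 0.39, 0.019], 0.49)]
ball_m1 [([0.487, 0.355, 0.016], 0.56), ([0.44, 0.369, 0.04], 0.55), ([0.473, 0.398, 0.017], 0.53), ([0.495, 0.378, 0.019], 0.45)]
ball_l1 [([0.312, 0.38, 0.014], 0.44), ([0.421, 0.299, 0.116], 0.39)]
```

>>> jog_arm:
  increments: "0.08 0.07 0.02 0 0 0;0.15 0.14 0.02 0 0 0;0.176 0.153 0.02 0 0 0;0.176 0.153 0.02 0 0 0;0.176 0.153 -0.05 0 0 0;0.176 0.153 -0.1 0 0 0;0.176 0.153 -0.114 0 0 0;0.176 0.153 -0.114 0 0 0;0.176 0.153 -0.114 0 0 0"

```text
t: 37.9
position: [0.5091, 0.3752, 0.052]
tcp_rot: [0.001, -0.058, 0.998, -0.0]
contact_force: [0.2, -0.3, 0.7]
finger_gap: 0.333
gripper_force: 59.4
```

>>> jog_arm:
  increments: "0 0 0 0 0 0;0 0 0 0 0 0;0 0 0 0 0 0;0 0 0 0 0 0;0 0 0.06 0 0 0;0 0 0.16 0 0 0;-0.08 -0.08 0.26 0 0 0;-0.16 -0.16 0.34 0 0 0;-0.2 -0.2 0.36 0 0 0;-0.2 -0.2 0.36 0 0 0;-0.2 -0.2 0.36 0 0 0"
  grip: 42

```text
t: 39.0
position: [0.4086, 0.2744, 0.2338]
tcp_rot: [0.002, -0.058, 0.998, 0.0]
contact_force: [0.2, 0.6, -0.2]
finger_gap: 0.49
gripper_force: 0.0
```

```bash
cat > full.py <<'E'
import sys
from meas import *
S=cloud("scene");D=cloud("side")
for n in ["ball_s1","ball_m1","ball_l1","scoop","scoop_lip","head"]:
    print(n,[(np.round(q["point"],3).tolist(),round(q["confidence"],2)) for q in bot.tip_of(n,"side")[:7]])
scooppose([D]);scooppose([S])
for n in ("bin_s",):
    print("bins",[(np.round(q["point"],3).tolist(),round(q["confidence"],2)) for q in bot.tip_of(n,"scene")[:7]])
cv2.imwrite("pics/"+sys.argv[1],np.hstack([cv2.resize(S[0][150:320,190:480],None,fx=1.35,fy=2,interpolation=2)[:, :395],cv2.resize(D[0][130:390,150:400],(395,340))]))
s=bot.read_state();print(s["t"],s["position"].round(3),s["joint_positions"].round(2))
E
python3 full.py f1.png
```

```text
ball_s1 [([0.524, 0.391, 0.015], 0.45), ([0.497, 0.351, 0.013], 0.39), ([0.525, 0.405, 0.018], 0.38)]
ball_m1 [([0.548, -0.169, 0.004], 0.5), ([0.48, 0.362, 0.016], 0.41)]
ball_l1 [([0.316, 0.379, 0.014], 0.62), ([0.523, 0.363, 0.02], 0.52)]
scoop [([0.505, 0.374, 0.005], 0.85), ([0.527, 0.387, 0.018], 0.38)]
scoop_lip [([0.444, 0.368, 0.039], 0.94), ([0.553, -0.003, 0.004], 0.67)]
head [([0.656, 0.098, 0.21], 0.76)]
handle ((538.7437744140625, 381.24981689453125), (23.176422119140625, 23.983699798583984), 5.724921703338623) 119 0.08780044918623368
handle ((543.9110717773438, 383.5908203125), (24.50924301147461, 23.27327537536621), 9.035670280456543) 67 0.08942513747283129
bins [([0.666, 0.418, 0.002], 0.75), ([0.341, -0.117, 0.007], 0.69), ([0.55, -0.084, 0.003], 0.66), ([0.556, 0.002, 0.0], 0.65)]
39.45 [0.409 0.275 0.23 ] [ 0.33 -0.22 -0.22  1.57 -0.    0.21]
```

View pics/f1.png

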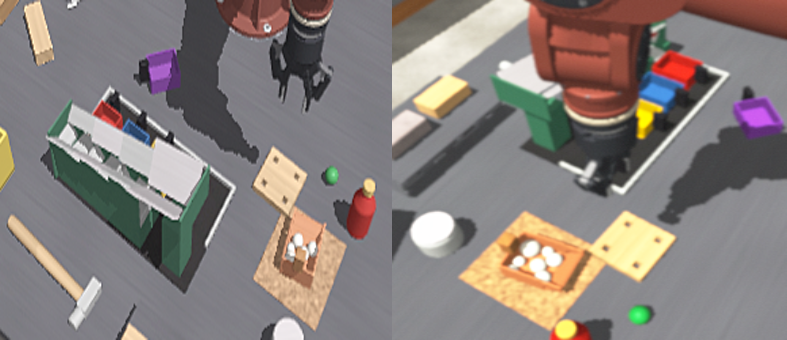

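All seven balls are now in the scoop (right panel, 535,260), the rack is empty, and the bins sit on their pads. Next I grasp the handle.

```bash
python3 go.py .5415 .3815 .053 186.5
```

```text
[ 0.265  0.212 -0.354] [ 0.001 -0.001 -0.002]
```

>>> jog_arm:
  increments: "0.08 0.06 0 0 0 0;0.16 0.12 0 0 0 0;0.24 0.19 0 0 0 0;0.265 0.212 0 0 0 0;0.265 0.212 0 0 0 0;0.265 0.212 -0.08 0 0 0;0.265 0.212 -0.16 0 0 0;0.265 0.212 -0.24 0 0 0;0.265 0.212 -0.3 0 0 0;0.265 0.212 -0.33 0 0 0;0.265 0.212 -0.352 0 0 0;0.265 0.212 -0.352 0 0 0;0.265 0.212 -0.352 0 0 0"
  grip: 50

```text
t: 40.75
position: [0.5422, 0.3815, 0.0565]
tcp_rot: [0.001, -0.058, 0.998, 0.0]
contact_force: [-1.1, 0.3, -0.4]
finger_gap: 0.586
gripper_force: 0.0
```

>>> jog_arm:
  increments: "0 0 0 0 0 0;0 0 0 0 0 0;0 0 0 0 0 0;0 0 0 0 0 0;0 0 0 0 0 0;0 0 0 0 0 0;0 0 0 0 0 0"
  grip: 15

```text
t: 41.45
position: [0.5425, 0.3816, 0.0565]
tcp_rot: [0.001, -0.058, 0.998, 0.0]
contact_force: [0.4, 0.2, 5.6]
finger_gap: 0.269
gripper_force: 59.9
```

```bash
cat > pour.py <<'E'
from h import *
import sys
def pose(lip,psi,th):
    A=Rn.from_euler('z',psi,degrees=True)*Rn.from_euler('y',-th,degrees=True)
    return np.array(lip)+A.apply([.104,0,.0185]), A*Rn.from_euler('z',180,degrees=True)*Rn.from_euler('x',180,degrees=True)
def table(rows):
    s=bot.read_state(); q=s["tcp_rot"]; R=Rn.from_quat([q[1],q[2],q[3],q[0]]); p0=s["position"]
    for lip,psi,th in rows:
        p,D=pose(lip,psi,th); print(th,p.round(3),(np.r_[(p-p0)/.5,(D*R.inv()).as_rotvec()/(np.pi/2)]).round(3))
if __name__=="__main__":
    # rows: "x,y,z,psi,tilt"
    table([(lambda v:(v[:3],v[3],v[4]))(list(map(float,a.split(",")))) for a in sys.argv[1:]])
E
python3 pour.py .44,.37,.34,6.5,0 .44,.37,.34,6.5,10  .60,.25,.32,3,15 .68,.10,.30,0,20 .68,.10,.27,0,30
python3 - <<'E'
import numpy as np
z=np.load('c0.npz')
for k in('sw','dw'):
    P=z[k].reshape(-1,3);m=(abs(P[:,1]-.10)<.02)&(P[:,0]>.58)&(P[:,0]<.74)&(P[:,2]>.1);P=P[m]
    for a in np.arange(.58,.74,.01):
        q=P[(P[:,0]>=a)&(P[:,0]<a+.01)]
        if len(q): print(k,round(a,2),len(q),q[:,2].min().round(3),q[:,2].max().round(3))
E
```

```text
0.0 [0.543 0.382 0.359] [ 0.002  0.     0.604 -0.     0.002 -0.002]
10.0 [0.539 0.381 0.376] [-0.008 -0.001  0.639  0.012 -0.108 -0.002]
15.0 [0.696 0.255 0.365] [ 0.306 -0.253  0.616  0.014 -0.164 -0.04 ]
20.0 [0.771 0.1   0.353] [ 0.458 -0.563  0.593  0.013 -0.22  -0.073]
30.0 [0.761 0.1   0.338] [ 0.437 -0.563  0.563  0.019 -0.331 -0.072]
sw 0.6 34 0.196 0.215
sw 0.61 60 0.187 0.21
sw 0.62 56 0.177 0.195
sw 0.63 60 0.124 0.184
sw 0.64 63 0.124 0.179
sw 0.65 28 0.15 0.164
sw 0.66 8 0.152 0.161
sw 0.67 28 0.121 0.171
sw 0.68 45 0.101 0.185
sw 0.69 12 0.181 0.196
sw 0.7 15 0.19 0.205
sw 0.71 29 0.201 0.212
dw 0.59 16 0.203 0.212
dw 0.6 13 0.201 0.215
dw 0.61 6 0.189 0.199
dw 0.62 10 0.109 0.19
dw 0.63 60 0.1 0.184
dw 0.64 22 0.127 0.168
dw 0.65 21 0.126 0.163
dw 0.66 57 0.154 0.177
dw 0.67 68 0.129 0.185
dw 0.68 59 0.126 0.193
dw 0.69 66 0.183 0.205
dw 0.7 59 0.197 0.213
dw 0.71 13 0.203 0.214
```

>>> jog_arm:
  increments: "0 0 0.02 0 0 0;0 0 0.06 0 0 0;0 0 0.12 0 0 0;0 0 0.19 0 0 0;0 0 0.26 0 0 0;0 0 0.33 0 0 0;0 0 0.4 0 0 0;0 0 0.47 0 0 0;0 0 0.53 0 0 0;0 0 0.58 0 0 0;0 0 0.61 -0.004 -0.03 0;0 0 0.63 -0.008 -0.07 0;-0.008 0 0.639 0.012 -0.108 -0.002;-0.008 0 0.639 0.012 -0.108 -0.002;-0.008 0 0.639 0.012 -0.108 -0.002"

```text
t: 42.95
position: [0.5368, 0.3808, 0.3747]
tcp_rot: [0.085, -0.056, 0.995, 0.004]
contact_force: [0.4, 0.5, -2.7]
finger_gap: 0.272
gripper_force: 59.1
```

```bash
python3 pour.py  .60,.25,.32,3,15 .68,.10,.30,0,20 .68,.10,.27,0,30
python3 - <<'E'
from h import *
im,W=cloud("side"); cv2.imwrite("pics/s2.png",cv2.resize(im[100:350,100:400],None,fx=2,fy=2))
E
```

```text
15.0 [0.696 0.255 0.365] [ 0.317 -0.252 -0.02   0.006 -0.058 -0.038]
20.0 [0.771 0.1   0.353] [ 0.469 -0.562 -0.043  0.007 -0.114 -0.072]
30.0 [0.761 0.1   0.338] [ 0.448 -0.562 -0.073  0.014 -0.225 -0.071]
```

View pics/s2.png

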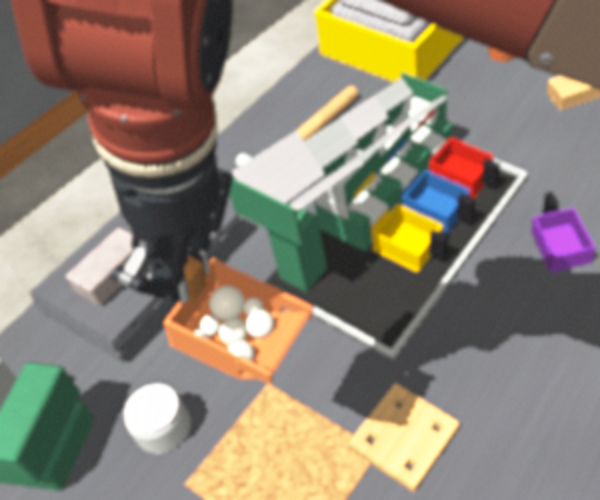

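The scoop is held with all balls inside (235,315). Next I move to above the head.

>>> jog_arm:
  increments: "0.02 -0.015 0 0 0 0;0.06 -0.045 0 0.001 -0.01 -0.006;0.11 -0.085 0 0.002 -0.02 -0.013;0.16 -0.125 0 0.003 -0.03 -0.02;0.21 -0.165 -0.01 0.004 -0.04 -0.027;0.265 -0.21 -0.015 0.005 -0.05 -0.033;0.317 -0.252 -0.02 0.006 -0.058 -0.038;0.35 -0.31 -0.022 0.006 -0.07 -0.045;0.38 -0.37 -0.025 0.006 -0.08 -0.052;0.41 -0.43 -0.03 0.006 -0.09 -0.06;0.44 -0.49 -0.037 0.007 -0.1 -0.067;0.46 -0.535 -0.04 0.007 -0.11 -0.07;0.469 -0.562 -0.043 0.007 -0.114 -0.072;0.469 -0.562 -0.043 0.007 -0.114 -0.072;0.469 -0.562 -0.043 0.007 -0.114 -0.072;0.46 -0.562 -0.055 0.01 -0.17 -0.072;0.448 -0.562 -0.073 0.014 -0.225 -0.071;0.448 -0.562 -0.073 0.014 -0.225 -0.071;0.448 -0.562 -0.073 0.014 -0.225 -0.071"

```text
t: 44.9
position: [0.7604, 0.1013, 0.338]
tcp_rot: [0.259, -0.001, 0.966, 0.001]
contact_force: [-0.1, -0.1, -2.8]
finger_gap: 0.271
gripper_force: 60.0
```

```bash
python3 pour.py  .68,.10,.245,0,30 .68,.10,.24,0,40 .68,.10,.24,0,45 .68,.10,.24,0,50 .68,.10,.24,0,55 .68,.10,.24,0,60 .68,.10,.24,0,65 .68,.10,.24,0,70 .68,.10,.24,0,75 .68,.10,.24,0,80
python3 - <<'E'
from h import *
im,W=cloud("side"); cv2.imwrite("pics/s3.png",cv2.resize(im[70:270,150:400],None,fx=2.4,fy=2.4))
for n in ("scoop_lip","head"): print(n,[(np.round(q["point"],3).tolist(),round(q["confidence"],2)) for q in bot.tip_of(n,"side")[:3]])
E
```

```text
30.0 [0.761 0.1   0.313] [ 0.001 -0.003 -0.05  -0.001 -0.    -0.001]
40.0 [0.748 0.1   0.321] [-0.025 -0.003 -0.034 -0.001 -0.111 -0.001]
45.0 [0.74  0.1   0.327] [-0.04  -0.003 -0.023 -0.    -0.167 -0.001]
50.0 [0.733 0.1   0.332] [-0.055 -0.003 -0.013 -0.    -0.222 -0.001]
55.0 [0.724 0.1   0.336] [-0.072 -0.003 -0.004 -0.    -0.278 -0.001]
60.0 [0.716 0.1   0.339] [-0.089 -0.003  0.003 -0.    -0.334 -0.001]
65.0 [0.707 0.1   0.342] [-0.106 -0.003  0.008 -0.    -0.389 -0.001]
70.0 [0.698 0.1   0.344] [-0.124 -0.003  0.012 -0.    -0.445 -0.001]
75.0 [0.689 0.1   0.345] [-0.143 -0.003  0.014 -0.    -0.5   -0.001]
80.0 [0.68  0.1   0.346] [-0.161 -0.003  0.015 -0.    -0.556 -0.001]
scoop_lip [([0.68, 0.1, 0.271], 0.57)]
head [([0.655, 0.1, 0.208], 0.8)]
```

View pics/s3.png

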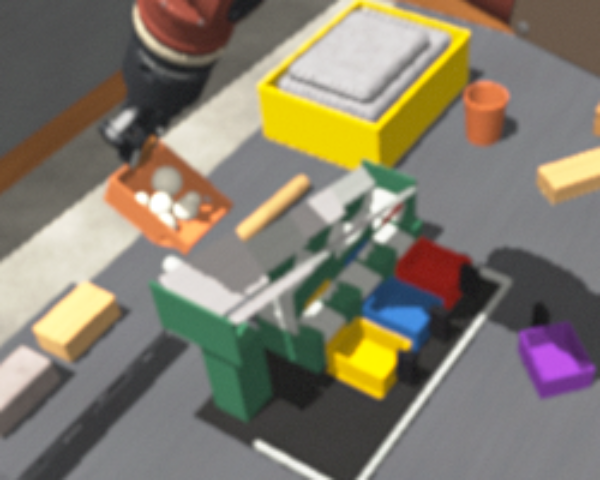

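The scoop sits level over the head with the balls in it (165,200), and the lip is detected at (0.68, 0.10, 0.271), as planned. I'll tip slowly.

>>> jog_arm:
  increments: "0 -0.003 -0.02 0 0 0;-0.006 -0.003 -0.046 0 -0.03 0;-0.013 -0.003 -0.042 0 -0.06 0;-0.02 -0.003 -0.038 0 -0.085 0;-0.025 -0.003 -0.034 0 -0.111 0;-0.025 -0.003 -0.034 0 -0.111 0;-0.028 -0.003 -0.032 0 -0.122 0;-0.031 -0.003 -0.03 0 -0.133 0;-0.034 -0.003 -0.027 0 -0.144 0;-0.037 -0.003 -0.025 0 -0.155 0;-0.04 -0.003 -0.023 0 -0.167 0;-0.042 -0.003 -0.022 0 -0.173 0;-0.043 -0.003 -0.021 0 -0.178 0;-0.045 -0.003 -0.02 0 -0.184 0;-0.046 -0.003 -0.019 0 -0.189 0;-0.048 -0.003 -0.018 0 -0.195 0;-0.049 -0.003 -0.017 0 -0.2 0;-0.051 -0.003 -0.016 0 -0.206 0;-0.052 -0.003 -0.015 0 -0.211 0;-0.054 -0.003 -0.014 0 -0.217 0"

```text
t: 47.05
position: [0.7344, 0.0986, 0.3309]
tcp_rot: [0.42, 0.0, 0.908, 0.0]
contact_force: [-0.6, 0.5, -2.2]
finger_gap: 0.272
gripper_force: 60.1
```

```bash
cat > lk.py <<'E'
from pour import *
im,W=cloud("side"); cv2.imwrite("pics/s4.png",cv2.resize(im[70:270,150:400],None,fx=2.4,fy=2.4))
for n in ("scoop_lip","ball_s1","ball_m1","ball_l1"): print(n,[(np.round(q["point"],3).tolist(),round(q["confidence"],2)) for q in bot.tip_of(n,"side")[:5]])
E
python3 lk.py; python3 pour.py  .68,.10,.24,0,49 .68,.10,.24,0,50 .68,.10,.24,0,55 .68,.10,.24,0,60 .68,.10,.24,0,65 .68,.10,.24,0,70 .68,.10,.24,0,75
```

```text
scoop_lip [([0.681, 0.097, 0.243], 0.92)]
ball_s1 [([0.694, 0.122, 0.252], 0.6), ([0.714, 0.076, 0.248], 0.52)]
ball_m1 [([0.366, 0.468, -0.002], 0.63), ([0.681, 0.08, 0.25], 0.57), ([0.656, -0.054, 0.126], 0.38)]
ball_l1 [([0.694, 0.101, 0.254], 0.64), ([0.314, 0.381, 0.016], 0.58), ([0.552, -0.083, 0.006], 0.41)]
49.0 [0.734 0.1   0.331] [-0.     0.003 -0.001 -0.     0.007 -0.   ]
50.0 [0.733 0.1   0.332] [-0.004  0.003  0.001 -0.    -0.004 -0.   ]
55.0 [0.724 0.1   0.336] [-0.02   0.003  0.01  -0.    -0.06  -0.   ]
60.0 [0.716 0.1   0.339] [-0.037  0.003  0.017 -0.    -0.115 -0.   ]
65.0 [0.707 0.1   0.342] [-0.055  0.003  0.022 -0.    -0.171 -0.   ]
70.0 [0.698 0.1   0.344] [-0.073  0.003  0.026 -0.    -0.226 -0.   ]
75.0 [0.689 0.1   0.345] [-0.091  0.003  0.028 -0.    -0.282 -0.   ]
```

>>> jog_arm:
  increments: "0 0.003 0 0 0 0;0 0.003 0 0 0 0;0 0.003 0 0 0 0;-0.004 0.003 0.001 0 -0.004 0;-0.006 0.003 0.002 0 -0.01 0;-0.006 0.003 0.002 0 -0.01 0;-0.007 0.003 0.003 0 -0.015 0;-0.007 0.003 0.003 0 -0.015 0;-0.009 0.003 0.004 0 -0.021 0;-0.009 0.003 0.004 0 -0.021 0;-0.011 0.003 0.005 0 -0.027 0;-0.011 0.003 0.005 0 -0.027 0;-0.012 0.003 0.006 0 -0.032 0;-0.012 0.003 0.006 0 -0.032 0;-0.014 0.003 0.007 0 -0.038 0;-0.014 0.003 0.007 0 -0.038 0;-0.016 0.003 0.008 0 -0.043 0;-0.016 0.003 0.008 0 -0.043 0;-0.018 0.003 0.009 0 -0.05 0;-0.018 0.003 0.009 0 -0.05 0"

```text
t: 49.3
position: [0.7252, 0.1002, 0.335]
tcp_rot: [0.455, 0.0, 0.891, 0.0]
contact_force: [0.5, -0.1, -1.7]
finger_gap: 0.273
gripper_force: 60.3
```

>>> jog_arm:
  increments: "0 0 0 0 0 0;-0.002 0 0.001 0 -0.008 0;-0.004 0 0.002 0 -0.016 0;-0.006 0 0.002 0 -0.022 0;-0.008 0 0.003 0 -0.028 0;-0.01 0 0.004 0 -0.034 0;-0.012 0 0.005 0 -0.04 0;-0.014 0 0.006 0 -0.046 0;-0.016 0 0.006 0 -0.052 0;-0.018 0 0.007 0 -0.058 0;-0.02 0 0.008 0 -0.065 0;-0.022 0 0.009 0 -0.072 0;-0.024 0 0.01 0 -0.079 0;-0.026 0 0.01 0 -0.086 0;-0.029 0 0.011 0 -0.094 0;-0.032 0 0.012 0 -0.104 0;-0.035 0 0.012 0 -0.114 0;-0.037 0 0.013 0 -0.121 0;-0.037 0 0.013 0 -0.121 0;-0.037 0 0.013 0 -0.121 0"

```text
t: 51.3
position: [0.7091, 0.1007, 0.342]
tcp_rot: [0.537, 0.0, 0.844, 0.0]
contact_force: [-0.2, 0.2, -1.8]
finger_gap: 0.271
gripper_force: 60.3
```

```bash
python3 lk.py; python3 pour.py  .68,.10,.24,0,66 .68,.10,.24,0,70 .68,.10,.24,0,75
```

```text
scoop_lip [([0.684, 0.099, 0.24], 0.84)]
ball_s1 [([0.526, -0.024, 0.016], 0.49), ([0.538, 0.005, 0.019], 0.49)]
ball_m1 [([0.575, -0.082, 0.017], 0.56), ([0.548, -0.083, 0.006], 0.22)]
ball_l1 [([0.313, 0.383, 0.018], 0.61), ([0.526, -0.159, 0.024], 0.59)]
66.0 [0.705 0.1   0.343] [-0.008 -0.001  0.001 -0.    -0.012 -0.   ]
70.0 [0.698 0.1   0.344] [-0.022 -0.001  0.004 -0.    -0.056 -0.   ]
75.0 [0.689 0.1   0.345] [-0.04  -0.001  0.006 -0.    -0.112 -0.   ]
```

View pics/s4.png

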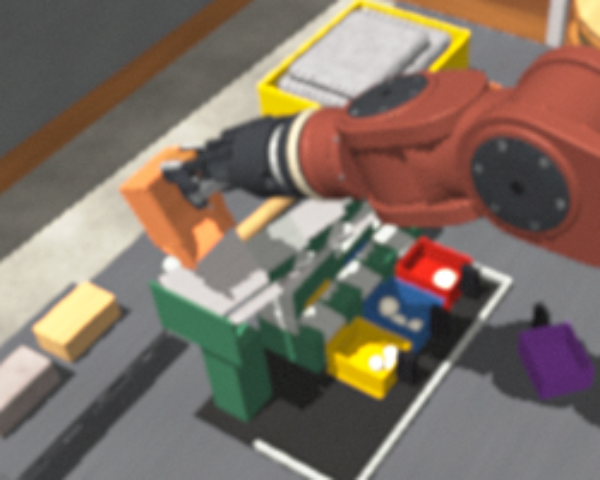

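Balls are in the red bin (445,278), the blue bin (400,315) and the yellow bin (380,360). I'll tip a little further to empty the scoop fully, then look from above.

>>> jog_arm:
  increments: "-0.008 0 0.001 0 -0.02 0;-0.015 0 0.003 0 -0.04 0;-0.022 0 0.004 0 -0.056 0;-0.03 0 0.005 0 -0.08 0;-0.04 0 0.006 0 -0.112 0;-0.04 0 0.006 0 -0.112 0;-0.04 0 0.006 0 -0.112 0;-0.04 0 0.006 0 -0.112 0;-0.04 0 0.006 0 -0.112 0;-0.04 0 0.006 0 -0.112 0"

```text
t: 52.55
position: [0.7283, 0.1105, 0.3413]
tcp_rot: [0.606, 0.003, 0.795, -0.003]
contact_force: [0.5, -1.2, -1.5]
finger_gap: 0.268
gripper_force: 60.4
```

```bash
python3 pour.py .68,.10,.29,0,45 .68,.10,.32,0,20 .60,.25,.33,3,10 .4385,.3695,.34,6.5,0;python3 - <<'E'
from h import *
im,W=cloud("side"); jm,V=cloud("scene")
cv2.imwrite("pics/s5.png",np.vstack([cv2.resize(im[130:260,230:400],(600,459)),cv2.resize(jm[190:260,220:370],(600,280))])[:,:])
cv2.imwrite("pics/s5.png",cv2.resize(cv2.imread("pics/s5.png"),(486,600)))
print(bot.read_state()["joint_positions"].round(2))
E
```

```text
45.0 [0.74  0.1   0.377] [ 0.024 -0.021  0.071  0.002  0.329  0.005]
20.0 [0.771 0.1   0.373] [ 0.086 -0.021  0.063  0.003  0.607  0.004]
10.0 [0.699 0.255 0.366] [-0.059  0.289  0.05  -0.015  0.718  0.034]
0.0 [0.542 0.381 0.359] [-0.373  0.542  0.034 -0.043  0.829  0.065]
[-0.04 -0.84 -1.04  0.07  0.03 -0.01]
```

View pics/s5.png

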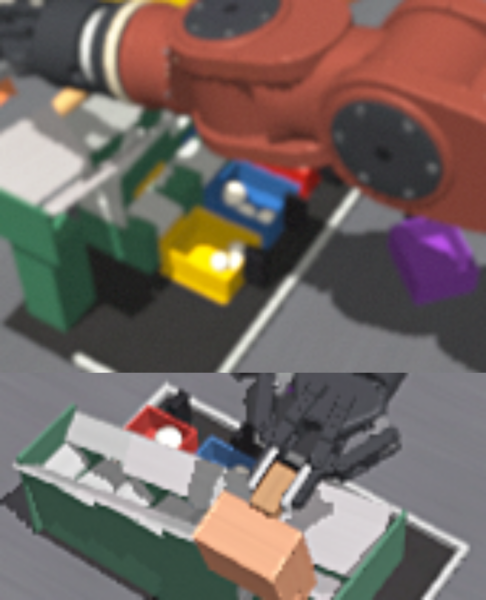

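>>> jog_arm:
  increments: "0.005 -0.005 0.02 0 0.08 0.001;0.012 -0.01 0.04 0.001 0.16 0.003;0.018 -0.018 0.06 0.002 0.25 0.004;0.024 -0.021 0.071 0.002 0.329 0.005;0.04 -0.021 0.07 0.002 0.42 0.005;0.065 -0.021 0.066 0.002 0.51 0.004;0.086 -0.021 0.063 0.003 0.607 0.004;0.086 -0.021 0.063 0.003 0.607 0.004;0.08 0.05 0.063 0 0.63 0.01;0.05 0.12 0.06 -0.005 0.66 0.02;0.01 0.19 0.056 -0.01 0.68 0.026;-0.03 0.25 0.052 -0.013 0.7 0.03;-0.059 0.289 0.05 -0.015 0.718 0.034;-0.14 0.352 0.046 -0.022 0.746 0.042;-0.22 0.416 0.042 -0.03 0.774 0.05;-0.29 0.475 0.038 -0.036 0.8 0.058;-0.35 0.523 0.035 -0.041 0.82 0.063;-0.373 0.542 0.034 -0.043 0.829 0.065;-0.373 0.542 0.034 -0.043 0.829 0.065;-0.373 0.542 0.034 -0.043 0.829 0.065"

```text
t: 54.65
position: [0.5426, 0.3812, 0.3571]
tcp_rot: [-0.0, -0.056, 0.998, -0.0]
contact_force: [1.0, -0.3, -1.3]
finger_gap: 0.268
gripper_force: 60.7
```

```bash
python3 - <<'E'
from h import *
s=bot.read_state(); print(s["position"],s["tcp_rot"].round(3))
cloud("side")
for n in ("scoop","scoop_lip","mat","bin_s","ball_s1","ball_m1","ball_l1"): print(n,[(np.round(q["point"],3).tolist(),round(q["confidence"],2)) for q in bot.tip_of(n,"side")[:7]])
E
python3 go.py .542 .381 .0575 186.5
```

```text
[0.54261203 0.38122606 0.35707913] [-0.    -0.056  0.998 -0.   ]
scoop [([0.508, 0.379, 0.305], 0.96)]
scoop_lip [([0.442, 0.371, 0.338], 0.88)]
mat [([0.502, 0.379, 0.001], 0.73)]
bin_s [([0.546, -0.172, 0.003], 0.91), ([0.552, -0.001, 0.003], 0.82), ([0.341, -0.114, 0.002], 0.64), ([0.547, -0.079, 0.005], 0.58), ([0.574, -0.083, 0.018], 0.4)]
ball_s1 [([0.536, 0.002, 0.019], 0.57), ([0.527, -0.02, 0.016], 0.39)]
ball_m1 [([0.571, -0.084, 0.02], 0.57), ([0.549, -0.083, 0.006], 0.27)]
ball_l1 [([0.526, -0.158, 0.023], 0.48), ([0.314, 0.38, 0.017], 0.47)]
[-0.    -0.    -0.599] [ 0.    -0.001  0.001]
```

>>> jog_arm:
  increments: "0 0 -0.08 0 0 0;0 0 -0.17 0 0 0;0 0 -0.26 0 0 0;0 0 -0.35 0 0 0;0 0 -0.43 0 0 0;0 0 -0.5 0 0 0;0 0 -0.55 0 0 0;0 0 -0.58 0 0 0;0 0 -0.592 0 0 0;0 0 -0.598 0 0 0;0 0 -0.598 0 0 0;0 0 -0.598 0 0 0"

```text
t: 56.25
position: [0.5426, 0.382, 0.0597]
tcp_rot: [0.0, -0.057, 0.998, 0.0]
contact_force: [0.3, -0.4, -2.0]
finger_gap: 0.268
gripper_force: 60.8
```

>>> jog_arm:
  increments: "0 0 0 0 0 0;0 0 0 0 0 0;0 0 0 0 0 0;0 0 0 0 0 0;0 0 0 0 0 0;0 0 0.04 0 0 0;0 0 0.1 0 0 0;0 0 0.2 0 0 0;0 0 0.3 0 0 0;-0.05 -0.05 0.4 0 0 0;-0.12 -0.12 0.5 0 0 0;-0.2 -0.2 0.56 0 0 0;-0.25 -0.28 0.6 0 0 0;-0.25 -0.36 0.6 0 0 0;-0.25 -0.44 0.6 0 0 0;-0.25 -0.5 0.6 0 0 0;-0.25 -0.5 0.6 0 0 0;-0.25 -0.5 0.6 0 0 0"
  grip: 55

```text
t: 58.05
position: [0.4168, 0.1308, 0.3585]
tcp_rot: [-0.0, -0.055, 0.998, -0.0]
contact_force: [0.0, -0.4, 0.1]
finger_gap: 0.643
gripper_force: 0.0
```

```bash
python3 full.py f2.png
python3 - <<'E'
from h import *
S=cloud("scene");D=cloud("side")
a=cv2.resize(D[0][140:370,180:370],(600,0) if 0 else (400,484)); b=cv2.resize(S[0][160:320,210:450],(400,267))
cv2.imwrite("pics/f3.png",np.hstack([a,cv2.copyMakeBorder(b,0,217,0,0,0)]))
for n in ("ball_s1","ball_m1","ball_l1"): print(n,[(np.round(q["point"],3).tolist(),round(q["confidence"],2)) for q in bot.tip_of(n,"scene")[:7]])
E
```

```text
ball_s1 [([0.528, -0.022, 0.017], 0.54), ([0.538, 0.004, 0.019], 0.4)]
ball_m1 [([0.573, -0.085, 0.016], 0.62), ([0.531, -0.023, 0.017], 0.46)]
ball_l1 [([0.363, 0.468, -0.0], 0.54), ([0.315, 0.38, 0.018], 0.46), ([0.526, -0.162, 0.023], 0.36)]
scoop [([0.507, 0.379, 0.003], 0.9), ([0.537, 0.0, 0.021], 0.37)]
scoop_lip [([0.445, 0.368, 0.041], 0.66), ([0.548, -0.084, 0.009], 0.54), ([0.547, -0.168, 0.005], 0.26)]
head [([0.657, 0.102, 0.206], 0.87)]
handle ((542.200927734375, 381.9331970214844), (21.324480056762695, 25.023433685302734), 5.460378170013428) 124 0.08919964327863758
handle ((547.2860107421875, 385.12567138671875), (25.92658042907715, 22.964008331298828), 5.984933376312256) 62 0.09077052358313827
bins [([0.547, -0.166, 0.002], 0.75), ([0.549, -0.082, 0.005], 0.68), ([0.344, -0.118, 0.006], 0.67)]
58.5 [0.417 0.132 0.358] [ 0.01 -0.31 -0.06  1.83 -0.   -0.11]
ball_s1 []
ball_m1 []
ball_l1 [([0.313, 0.374, 0.017], 0.66), ([0.528, -0.163, 0.022], 0.41)]
```

View pics/f3.png

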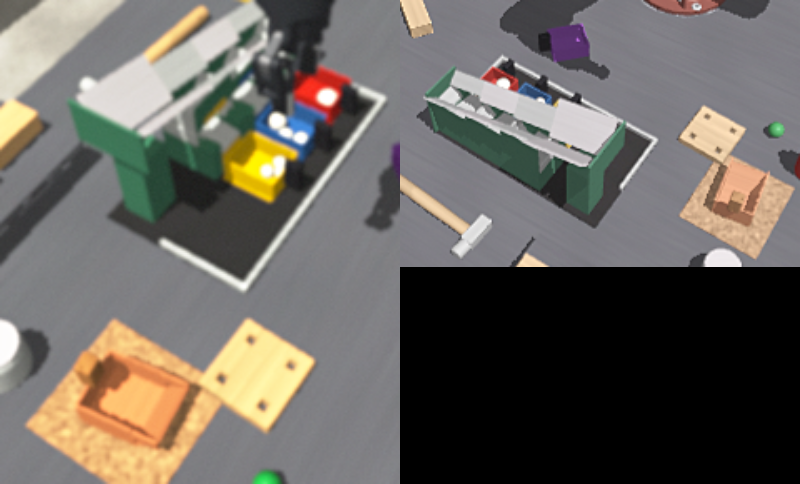

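The scoop is empty on its mat at (135,400). Red holds 1 ball and blue holds 3 ((277,118), (285,133), (300,137)). I'll count yellow with the wrist camera.

>>> jog_arm:
  increments: "0.03 -0.08 0.03 0 0 0;0.06 -0.16 0.06 0 0 0;0.1 -0.24 0.1 0 0 0;0.14 -0.32 0.1 0 0 0;0.2 -0.38 0.1 0 0 0;0.26 -0.42 0.1 0 0 0;0.26 -0.42 0.1 0 0 0;0.26 -0.42 0.1 0 0 0;0.26 -0.42 0.1 0 0 0"

```text
t: 59.65
position: [0.5462, -0.0778, 0.4088]
tcp_rot: [-0.0, -0.057, 0.998, -0.0]
contact_force: [0.6, 0.4, 0.9]
finger_gap: 0.642
gripper_force: 0.0
```

```bash
python3 w.py w4.png
python3 - <<'E'
from meas import *
z=np.load('w.npz');cl=[(z['i'],z['w'])]
for n,nr in(('bin_s',(.55,0)),('bin_m',(.55,-.083)),('bin_l',(.548,-.167))):
    try: binpose(n,cl,nr,.065)
    except Exception as e: print(n,e)
p=bot.camera_params("wrist");X=p["R"]@np.array([.55,-.08,.02])+p["t"];K=p["intrinsics"];c=(K@(X/X[2]))[:2].astype(int);print(c)
im=z['i'];x0=max(0,min(c[0]-150,340));y0=max(0,min(c[1]-100,200));cv2.imwrite("pics/w4c.png",cv2.resize(im[y0:y0+200,x0:x0+300],None,fx=2.5,fy=2.5))
E
```

```text
[ 0.5462 -0.0777  0.4091] [-0.    -0.057  0.998 -0.   ] 59.7
bin_s c [0.5537 0.0012] size [69. 91.] n 750 0 tab [nan nan] td nan yaw 88.9 deg grip [ 0.5527 -0.0538]
bin_m c [ 0.5484 -0.0834] size [68. 83.] n 391 0 tab [nan nan] td nan yaw 89.1 deg grip [ 0.5475 -0.1384]
bin_l c [ 0.5511 -0.1695] size [69. 87.] n 766 0 tab [nan nan] td nan yaw 88.5 deg grip [ 0.5497 -0.2244]
[314 151]
```

View pics/w4c.png

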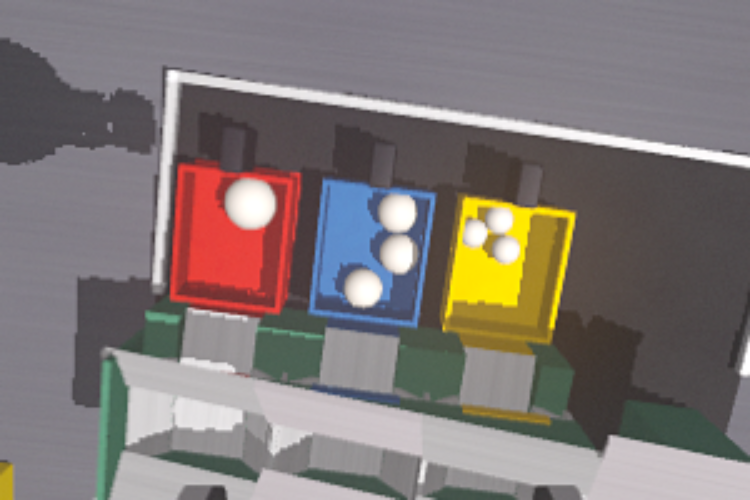

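The sort is right: red holds one large ball (250,203), blue three mediums (397,214), (399,254), (363,288), and yellow three smalls (473,233), (499,219), (506,249). The bins are square on their pads with tabs towards the robot, so I'm handing in.

```bash
python3 -c "
from rig import bot
print(bot.sign_off())"
```

```text
the job is handed in; nothing more can be done
None
```

I've handed the job in: all 7 balls are in the bins for their size (3 small in yellow, 3 medium in blue, 1 large in red), the bins stand on their pads with tabs towards you, and the empty scoop stands upright on its mat; sign-off returned no verdict.

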